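Close the vacuum chamber's flange and put the setting brackets away

TASK

Finish closing the bench vacuum chamber: first swing the inspection lamp by its red handle from over the flange right round to its parking stop clear of the chamber, then turn all four captive wing bolts clockwise (seen from above) until each is fully home at its end stop. Hang every copper setting bracket left standing on the bench by its eye on a peg of the blue rail, and leave everything else on the bench where it is.

Things in the scene. Friction and masses are not known exactly. Their poses are not given: they have to be found in the camera images.
- lamp (a joint): Hinge angle of the white inspection-lamp arm, which swings level about an upright post on the chamber's right-hand far side. 0 = lamp over the middle of the flange; grows anticlockwise seen from above, out to the end stop at 1.5 rad, the parking position to the right of the chamber. It stays where it is left.
- lamp_handle (a point): Red upright round handle, 22 mm diameter and 55 mm tall, on top of the round lamp head (130 mm diameter, 28 mm thick); this point is on its axis, 19 mm below its top, at z = 178 mm. The lamp's underside is 12 mm above the wing bolts' tops.
- lamp_hinge (a point): The lamp arm's upright hinge axis at the height of the arm (z = 128 mm), 184 mm from the handle's axis; the post and arm reach up to z = 140 mm.
- bolt1 (a joint): Angle of captive wing bolt 1: grows as it is turned clockwise seen from above (tightened), end stop (fully tight) at 2.6 rad.
- bolt1_grip (a point): Wing bolt 1 on the round aluminium flange (230 mm diameter, top at z = 50 mm; bolts at the corners of a 120 mm square): black wing 60 mm long (this point's x axis), 14 mm thick (y), from z = 62 to 100 mm, white mark at one end. This point is on the turning axis at z = 85 mm and turns with the wing.
- bolt2 (a joint): Angle of captive wing bolt 2: grows as it is turned clockwise seen from above (tightened), end stop (fully tight) at 2.6 rad.
- bolt2_grip (a point): Wing bolt 2 on the round aluminium flange (230 mm diameter, top at z = 50 mm; bolts at the corners of a 120 mm square): black wing 60 mm long (this point's x axis), 14 mm thick (y), from z = 62 to 100 mm, white mark at one end. This point is on the turning axis at z = 85 mm and turns with the wing.
- bolt3 (a joint): Angle of captive wing bolt 3: grows as it is turned clockwise seen from above (tightened), end stop (fully tight) at 2.6 rad.
- bolt3_grip (a point): Wing bolt 3 on the round aluminium flange (230 mm diameter, top at z = 50 mm; bolts at the corners of a 120 mm square): black wing 60 mm long (this point's x axis), 14 mm thick (y), from z = 62 to 100 mm, white mark at one end. This point is on the turning axis at z = 85 mm and turns with the wing.
- bolt4 (a joint): Angle of captive wing bolt 4: grows as it is turned clockwise seen from above (tightened), end stop (fully tight) at 2.6 rad.
- bolt4_grip (a point): Wing bolt 4 on the round aluminium flange (230 mm diameter, top at z = 50 mm; bolts at the corners of a 120 mm square): black wing 60 mm long (this point's x axis), 14 mm thick (y), from z = 62 to 100 mm, white mark at one end. This point is on the turning axis at z = 85 mm and turns with the wing.
- bracket1: Loose copper bracket 1 (0.4 kg; may be absent): foot 60 x 70 x 10 mm (x, y, z), upright plate 8 mm thick (x), 60 mm wide (y), top 140 mm above the underside, with a 26 mm square eye through it along x. Origin: centre of the underside. The eye's centre is 85 mm above it; the plate is solid from 98 to 140 mm: grip it there from above. z points up when it stands or hangs.
- bracket2: Loose copper bracket 2 (0.4 kg; may be absent): foot 60 x 70 x 10 mm (x, y, z), upright plate 8 mm thick (x), 60 mm wide (y), top 140 mm above the underside, with a 26 mm square eye through it along x. Origin: centre of the underside. The eye's centre is 85 mm above it; the plate is solid from 98 to 140 mm: grip it there from above. z points up when it stands or hangs.
- bracket3: Loose copper bracket 3 (0.4 kg; may be absent): foot 60 x 70 x 10 mm (x, y, z), upright plate 8 mm thick (x), 60 mm wide (y), top 140 mm above the underside, with a 26 mm square eye through it along x. Origin: centre of the underside. The eye's centre is 85 mm above it; the plate is solid from 98 to 140 mm: grip it there from above. z points up when it stands or hangs.
- peg1 (a point): Middle of peg 1 of three on the blue rail, a 10 mm round steel peg whose axis passes here (z = 135 mm). It points along this point's -x axis (to the robot), rising 12 degrees to a 14 mm ball tip 40 mm further out and 9 mm higher; the rail's face is 45 mm further in (+x), its top at z = 140 mm. Pegs are 95 mm apart along y.
- peg2 (a point): Middle of peg 2 of three on the blue rail, a 10 mm round steel peg whose axis passes here (z = 135 mm). It points along this point's -x axis (to the robot), rising 12 degrees to a 14 mm ball tip 40 mm further out and 9 mm higher; the rail's face is 45 mm further in (+x), its top at z = 140 mm. Pegs are 95 mm apart along y.
- peg3 (a point): Middle of peg 3 of three on the blue rail, a 10 mm round steel peg whose axis passes here (z = 135 mm). It points along this point's -x axis (to the robot), rising 12 degrees to a 14 mm ball tip 40 mm further out and 9 mm higher; the rail's face is 45 mm further in (+x), its top at z = 140 mm. Pegs are 95 mm apart along y.
- multimeter: Red hand multimeter, 150 x 78 x 34 mm; a bystander, to be left alone. Origin: centre of its underside.
- grease_jar: Jar with a blue cap, 60 mm diameter, 70 mm tall; a bystander, to be left alone. Origin: centre of its underside.
- spanner: Steel spanner 180 mm long, lying; a bystander, to be left alone. Origin: centre of its underside.
- screwdriver: Screwdriver 190 mm long, lying; a bystander, to be left alone. Origin: centre of its underside.
- blank_flange: Steel disc 84 mm diameter, 12 mm thick, lying under or near the peg rail; a bystander, to be left alone. Origin: centre of its underside.
- tape_roll: Yellow tape roll, 100 mm diameter, 25 mm tall; a bystander, to be left alone. Origin: centre of its underside.
There are look-alikes about, which are no part of the job. Leave any yellow look-alike of the bracket3 alone. Leave any yellow look-alike of the bracket1 alone.

How it is judged:
By the outcome, as a careful person would: the job done as asked, in the order asked, and still so for the second after the job is handed in, with the robot touching nothing.
Of bracket1, bracket2, bracket3 only 2 to 3 are there at a start; the rules pass over those that are not, and their reading is None.
At some moment in a run one of bracket1, bracket2, bracket3 may be knocked a few centimetres aside while the robot is not near it.
It also fails if it takes over 208 s, if anything falls off the work surface, if the arm or the gripper's body presses on something with over 40 N, if the wrist force passes 120 N, or if a joint passes its speed limit or range.

ROBOT

A 6-joint arm with a two-finger parallel gripper is mounted at the origin on the work surface. World frame = base frame: x ahead of the robot, y to its left, z up, the work surface at z = 0. Lengths are in mm, angles in degrees, forces in N, time in s.
With the tool pointing down it reaches from about 350 to 875 mm from the base axis. Payload 4.2 kg.
Tool frame: the origin (TCP) lies between the finger pads; the fingertips stand 22 mm ahead of it and the grasp point (between the pads) lies 3 mm ahead of it; z points along the fingers, y is the line along which they close (so a half turn about z gives the same grasp; the last joint's range is limited). The gripper opens to 85 mm and grips with 20 to 120 N. Pads are 22 mm wide; open, the fingers measure 114 mm over their backs; the gripper's body (76 mm by 85 mm) begins 54 mm behind the grasp point. The pads swing forward as they close: fully open they stand 13 mm farther back than shut.
Start: joints at [85.978, 22.042, 0.453, 0, -68.411, -14.817], TCP at [201.785, 591.508, 216.612] pointing down, gripper open.
Joint ranges: [-179.83, 179.83], [-69.29, 118.12], [-61.27, 80.66], [-181.25, 117.63], [-171.15, -9.14], [-177.46, 177.46]. Speed limits (degrees/s): [159.86, 159.86, 180, 180, 180, 180].

INTERFACE

Orientations are given as [roll, pitch, yaw] about the fixed x, y, z axes, in that order (R = Rz(yaw) Ry(pitch) Rx(roll)).
In Python, from cell import env gives the robot as it stands.
- The arm moves only by the shell command python3 -m creep 'ROWS' [OPENING]. ROWS is JSON, a list of rows, each an object of numbers: "dx", "dy", "dz": the shift along the tool's x, y, z as a fraction of full scale; "rx", "ry", "rz": the turn, a rotation vector about the tool's x, y, z as a fraction of full scale. A call has 1 to 12 rows; each row shifts and turns the commanded pose from where the row before left it, along the tool's axes as they then stand; what a row does not reach is not made up. Full scale, the value 1, is 4 cm for a shift and 6 degrees for a turn. A row lasts 1/12 s, in which the tool goes at most 41.7 mm and 7.16 degrees, less where a joint would pass 70% of its speed; a pose out of reach is approached as far as the arm can. A call with a number of a shift or a turn outside -1 to 1 is refused whole. A call with a gripper value outside its range is refused whole. OPENING is the closure, from -1 (fully open) to 1 (shut), set as the call begins (- or left out, the last holds). The fingers move at their own pace and stop on an object; the grip force is fixed at half the most. Time passes only in rows, so rows that do not move let the fingers close. It gives the time, the measured TCP pose, the force, the opening and the grip force at its end, in the units of the state.
- env.read_state(): the state, without advancing time (a new reading comes with each control period).
- env.camera(name): name is "scene" or "top" or "wrist"; returns a dict with "image" (420x560x3 uint8, blue, green, red), "range_z" (420x560 float32, mm along the optical axis (not along the pixel's ray), 0 where there is no reading), "K" (3x3 intrinsics, pixels), "T" (4x4, takes a point from camera to world coordinates). Camera axes: x right, y down, z forward; pixel columns grow to the right and rows downward; lengths in mm; the calibration is good to about 2 mm. A picture is of the moment at which its call begins.
- env.job_done(): hands the job in; it is judged then, once.
Trained networks look in a picture, given as the dict that the camera call returned (one of the last four; its "shot" number tells which), for a name from the list of things; names that differ only in an ending like _2 or _b are one class to them, and where a whole thing is asked for, a point or a joint stands for the part that bears it (a point fixed in the world has none). Each returns a list of dicts, best first, with "score" (0 to 1); they miss things now and then, are a little off and sometimes report something else, mostly with a low value. They report only what shows in the picture. A call takes as long as a camera call. They do not tell look-alikes from the thing itself.
- env.masks_of(picture, target): "pixels" (420x560 bool, what is visible of it) and "uv" ([column, row] in pixels, amid what is visible of it).
The state is a dict: "time": time; "joint_pos": joint angles; "joint_velocities": joint speeds; "tau": joint torques, N m; "tool_pos": TCP position; "orientation": TCP orientation; "ft_force": force on the tool from outside, world axes, zero at the start; "torque": the same for the moment, N m; "opening": finger opening in mm; "gripper_force": force on a finger pad.
Only numpy, scipy, OpenCV 4.12 (cv2) and the standard library are available. Lean on these libraries where they do the work, as an engineer would, in place of code of your own. Each camera call takes 0.05 s, during which the arm holds its last target. There are 200 camera calls.

## Working session

There is one attempt and no reset: what is moved stays moved. The work goes in short steps, Python scripts to look and compute and a shell command to move; the robot and the scene stay as the last step left them, time stands still between calls to the robot, and variables do not carry over. Pictures are saved under pics/ and viewed, at most 14 in all, crops included, and the job is handed in when it is done.

```bash
ls; mkdir -p pics
cat > h.py <<'E'
import numpy as np,cv2
from cell import env
from scipy.spatial.transform import Rotation as R
def cloud(p):
    K,T,z=p["K"],p["T"],p["range_z"]
    v,u=np.mgrid[:z.shape[0],:z.shape[1]]
    c=np.stack([(u-K[0,2])*z/K[0,0],(v-K[1,2])*z/K[1,1],z],-1)
    w=c@T[:3,:3].T+T[:3,3]; w[z<=0]=np.nan
    return w
def proj(p,X):
    T=p["T"];c=(np.asarray(X)-T[:3,3])@T[:3,:3]
    return (p["K"]@(c/c[...,2:]).T).T[...,:2]
def st():
    s=env.read_state();return s
E
python3 - <<'E'
from h import *
s=st();print({k:np.round(v,2).tolist() for k,v in s.items()})
for n in["top","scene"]:
    p=env.camera(n);cv2.imwrite(f"pics/{n}0.png",cv2.resize(p["image"],(800,600)));print(n,np.round(p["T"],2).tolist(),p["K"].tolist())
E
```

```text
pics
{'time': 0.0, 'joint_pos': [85.98, 22.09, 0.38, -0.03, -68.41, -14.82], 'joint_velocities': [-0.05, 0.07, 0.11, -0.02, 0.05, 0.02], 'tau': [-0.0, -39.23, 18.84, 4.19, -0.0, -0.0], 'tool_pos': [201.59, 590.94, 215.53], 'orientation': [179.87, -0.0, -18.85], 'ft_force': [-1.42, 0.03, 0.46], 'torque': [0.01, 0.04, 0.01], 'gripper_force': 0.0, 'opening': 85.32}
top [[-0.0, -0.98, 0.19, 286.17], [-1.0, -0.0, -0.02, 40.23], [0.02, -0.19, -0.98, 1512.32], [0.0, 0.0, 0.0, 1.0]] [[440.3917902519948, 0.0, 281.3863303078885], [0.0, 440.3917902519948, 207.36286382939238], [0.0, 0.0, 1.0]]
scene [[0.76, 0.52, -0.38, 1044.54], [0.65, -0.61, 0.46, -589.61], [0.0, -0.6, -0.8, 1169.04], [0.0, 0.0, 0.0, 1.0]] [[479.783051132261, 0.0, 280.96431085945613], [0.0, 479.783051132261, 203.37619212886472], [0.0, 0.0, 1.0]]
```

View pics/top0.png

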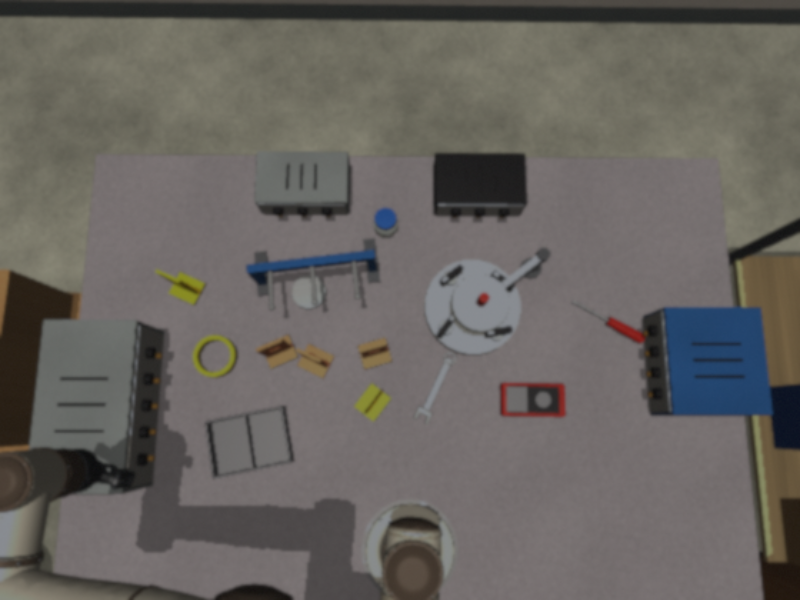

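View pics/scene0.png

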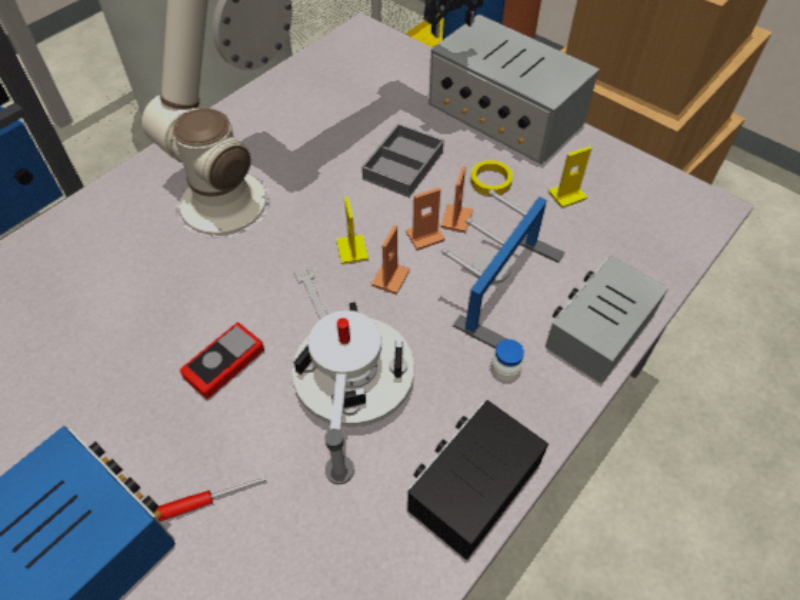

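The top view shows the lamp with its red handle at (482,299) and post at (543,255). The rail pegs are at (283,300), (322,290) and (360,285). The copper brackets are at (277,350), (316,360) and (375,353), and the yellow look-alikes at (372,402) and (186,288).

```bash
cat >> h.py <<'E'
def both(names=("top","scene")):
    P=[env.camera(n) for n in names]
    W=np.concatenate([cloud(p).reshape(-1,3) for p in P]);C=np.concatenate([cv2.cvtColor(p["image"],cv2.COLOR_BGR2HSV).reshape(-1,3) for p in P]).astype(int)
    cam=np.concatenate([np.full(420*560,i) for i in range(len(P))])
    ok=np.isfinite(W[:,0]);return W[ok],C[ok],cam[ok],P
def line(pts):
    c=np.median(pts[:,:2],0);d=np.linalg.svd(pts[:,:2]-pts[:,:2].mean(0),full_matrices=False)[2][0]
    return c,np.degrees(np.arctan2(d[1],d[0]))%180
E
python3 - <<'E'
from h import *
W,C,cam,P=both()
def clusters(m,r=15):
    from scipy.cluster.hierarchy import fcluster,linkage
    return fcluster(linkage(W[m][:,:2],'single'),r,'distance')
print("copper")
for k,cc in (("cop",(C[:,0]>3)&(C[:,0]<19)&(C[:,1]>90)),("yel",(C[:,0]>=22)&(C[:,0]<34)&(C[:,1]>120))):
    m=cc&(W[:,2]>98)&(W[:,2]<150)&(W[:,0]>200)&(W[:,0]<800)&(abs(W[:,1])<600)
    if m.sum()<5: continue
    l=clusters(m)
    for i in set(l):
        q=W[m][l==i]
        if len(q)>10:
            c,a=line(q);d=np.array([np.cos(np.radians(a)),np.sin(np.radians(a))]);t=(q[:,:2]-c)@d
            print(k,len(q),c.round(),"ang",round(a),"mid",(c+d*(t.min()+t.max())/2).round(1),"len",np.ptp(t).round(),"zmax",q[:,2].max().round())
red=((C[:,0]<6)|(C[:,0]>174))&(C[:,1]>150)
for c in(0,1):
    q=W[red&(W[:,2]>150)&(W[:,2]<210)&(cam==c)];print("handle",c,len(q),q.min(0).round(),q.max(0).round(),q.mean(0).round(1))
blue=(C[:,0]>100)&(C[:,0]<125)&(C[:,1]>120)
q=W[blue&(W[:,2]>100)&(W[:,2]<150)&(W[:,1]>50)&(W[:,1]<400)&(W[:,0]<800)];c,a=line(q);print("rail",len(q),c,a,q.min(0),q.max(0))
for c in (0,1):
    for nm in["lamp_hinge","bolt1_grip","peg1","lamp_handle"]:
        for d in env.masks_of(P[c],nm):
            mm=d["pixels"];w=cloud(P[c])[mm];print(c,nm,round(d["score"],2),np.round(d["uv"]),np.nanmedian(w,0).round(),mm.sum())
E
```

```text
copper
cop 172 [447.  80.] ang 108 mid [446.3  81.8] len 65.0 zmax 145.0
cop 160 [451. 305.] ang 115 mid [450.3 307.6] len 62.0 zmax 144.0
cop 245 [429. 222.] ang 65 mid [429.1 221.2] len 61.0 zmax 146.0
yel 137 [335.  82.] ang 142 mid [331.   84.8] len 64.0 zmax 144.0
yel 235 [603. 536.] ang 64 mid [604.1 538.8] len 63.0 zmax 144.0
handle 0 23 [ 535. -159.  187.] [ 551. -147.  198.] [ 542.3 -152.6  195. ]
handle 1 112 [ 539. -167.  150.] [ 558. -148.  201.] [ 551.  -159.2  181.4]
rail 1233 [640.7390414  212.31561076] 97.50763759236844 [610.30786302  75.66110528 100.22072895] [668.72220051 368.74393475 147.54372913]
0 lamp_hinge 0.8 [340. 209.] [ 550. -161.  141.] 1497
0 bolt1_grip 0.69 [313. 228.] [497. -81.  97.] 118
0 peg1 0.96 [219. 188.] [632. 219. 135.] 1370
0 lamp_handle 0.94 [338. 208.] [ 549. -161.  141.] 1513
1 lamp_hinge 0.81 [238. 248.] [ 565. -176.  140.] 2482
1 peg1 0.75 [243. 280.] [ 617. -215.   82.] 227
1 peg1 0.56 [347. 179.] [644. 204. 123.] 1802
1 peg1 0.32 [234. 246.] [ 564. -175.  141.] 2432
1 lamp_handle 0.66 [129. 351.] [ 510. -520.   22.] 362
1 lamp_handle 0.58 [237. 244.] [ 563. -175.  140.] 2480
```

```bash
cat >> h.py <<'E'
def to(x,y,z,yaw=None):
    """tool-frame shift (units of 40 mm) and turn (units of 6 deg) to a tool-down pose; also rows needed"""
    s=st();M=R.from_euler('xyz',s["orientation"],degrees=True);yaw=s["orientation"][2] if yaw is None else yaw
    d=M.inv().apply(np.array([x,y,z])-s["tool_pos"])/40
    r=(M.inv()*R.from_euler('xyz',[180,0,yaw],degrees=True)).as_rotvec(degrees=True)/6
    print("shift",d.round(3),"turn",r.round(3),"|mm|",(np.linalg.norm(d)*40).round(1))
E
python3 -m creep '[{"dz":-0.9},{"dz":-0.9},{"dz":-0.9},{"dx":0.67,"dy":0.7},{"dx":0.67,"dy":0.7},{"dx":0.67,"dy":0.7},{"dx":0.67,"dy":0.7},{"dx":0.67,"dy":0.7},{"dx":0.67,"dy":0.7},{"dx":0.67,"dy":0.7},{"dx":0.67,"dy":0.7},{"dx":0.67,"dy":0.7}]' -1
python3 -m creep '[{"dx":0.67,"dy":0.7},{"dx":0.67,"dy":0.7},{"dx":0.67,"dy":0.7},{"dx":0.67,"dy":0.7},{"dx":0.67,"dy":0.7},{"dx":0.67,"dy":0.7},{"dx":0.67,"dy":0.7},{"dx":0.67,"dy":0.7},{"dx":0.67,"dy":0.7},{"dx":0.67,"dy":0.7},{},{}]'
python3 - <<'E'
from h import *
p=env.camera("wrist");cv2.imwrite("pics/w1.png",p["image"]);print(np.round(p["T"],2).tolist(),st()["tool_pos"],st()["orientation"])
w=cloud(p);C=cv2.cvtColor(p["image"],cv2.COLOR_BGR2HSV).astype(int)
red=((C[...,0]<8)|(C[...,0]>172))&(C[...,1]>130)
q=w[red&(w[...,2]>150)];t=q[q[:,2]>np.nanpercentile(q[:,2],90)-4];print("handle",q.min(0),q.max(0),len(t),t.mean(0),(t.max(0)+t.min(0))/2)
m=(w[...,2]>115)&(w[...,2]<150)&~red;print("lamp",np.nanmin(w[m],0),np.nanmax(w[m],0))
to(548,-157,320)
E
```

```text
[[-0.32, -0.91, -0.25, 264.37], [-0.95, 0.31, 0.08, 570.8], [0.0, 0.26, -0.97, 374.0], [0.0, 0.0, 0.0, 1.0]] [201.75557177 591.51228293 216.65130723] [-1.79997681e+02  2.85533863e-03 -1.88362050e+01]
handle [172.84336532 526.61735302 252.06843703] [236.48282145 657.09155158 333.96087956] 18 [216.78842623 585.46998275 328.3418655 ] [209.19709892 589.60746393 328.7959044 ]
lamp [142.9049013  572.70795602 115.00446973] [374.5991142  590.88596032 149.97674308]
shift [14.234 14.916 -2.585] turn [-0.  0. -0.] |mm| 831.2invalid input at $[0]: expected keys dx, dy, dz, rx, ry, rz
invalid input at $[0]: expected keys dx, dy, dz, rx, ry, rz
```

View pics/w1.png

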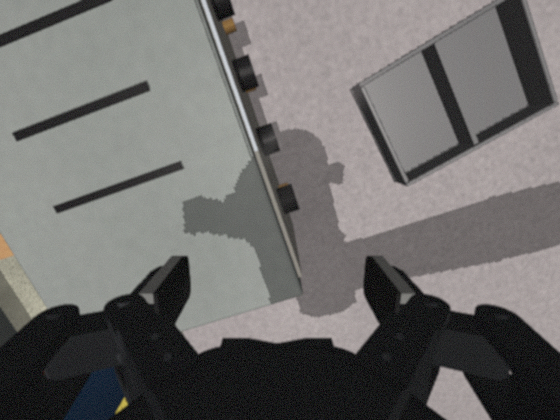

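The wrist view shows only the grey instrument; the move was refused because every row needs all six keys. I'm repeating it with full rows.

```bash
python3 -m creep '[{"dx":0,"dy":0,"dz":-0.9,"rx":0,"ry":0,"rz":0},{"dx":0,"dy":0,"dz":-0.9,"rx":0,"ry":0,"rz":0},{"dx":0,"dy":0,"dz":-0.9,"rx":0,"ry":0,"rz":0},{"dx":0.67,"dy":0.7,"dz":0,"rx":0,"ry":0,"rz":0},{"dx":0.67,"dy":0.7,"dz":0,"rx":0,"ry":0,"rz":0},{"dx":0.67,"dy":0.7,"dz":0,"rx":0,"ry":0,"rz":0},{"dx":0.67,"dy":0.7,"dz":0,"rx":0,"ry":0,"rz":0},{"dx":0.67,"dy":0.7,"dz":0,"rx":0,"ry":0,"rz":0},{"dx":0.67,"dy":0.7,"dz":0,"rx":0,"ry":0,"rz":0},{"dx":0.67,"dy":0.7,"dz":0,"rx":0,"ry":0,"rz":0},{"dx":0.67,"dy":0.7,"dz":0,"rx":0,"ry":0,"rz":0},{"dx":0.67,"dy":0.7,"dz":0,"rx":0,"ry":0,"rz":0}]' -1
python3 -m creep '[{"dx":0.67,"dy":0.7,"dz":0,"rx":0,"ry":0,"rz":0},{"dx":0.67,"dy":0.7,"dz":0,"rx":0,"ry":0,"rz":0},{"dx":0.67,"dy":0.7,"dz":0,"rx":0,"ry":0,"rz":0},{"dx":0.67,"dy":0.7,"dz":0,"rx":0,"ry":0,"rz":0},{"dx":0.67,"dy":0.7,"dz":0,"rx":0,"ry":0,"rz":0},{"dx":0.67,"dy":0.7,"dz":0,"rx":0,"ry":0,"rz":0},{"dx":0.67,"dy":0.7,"dz":0,"rx":0,"ry":0,"rz":0},{"dx":0.67,"dy":0.7,"dz":0,"rx":0,"ry":0,"rz":0},{"dx":0.67,"dy":0.7,"dz":0,"rx":0,"ry":0,"rz":0},{"dx":0.67,"dy":0.7,"dz":0,"rx":0,"ry":0,"rz":0},{"dx":0,"dy":0,"dz":0,"rx":0,"ry":0,"rz":0},{"dx":0,"dy":0,"dz":0,"rx":0,"ry":0,"rz":0}]'
python3 - <<'E'
from h import *
p=env.camera("wrist");cv2.imwrite("pics/w2.png",p["image"]);print(st()["tool_pos"],st()["orientation"])
w=cloud(p);C=cv2.cvtColor(p["image"],cv2.COLOR_BGR2HSV).astype(int)
red=((C[...,0]<8)|(C[...,0]>172))&(C[...,1]>130)
q=w[red&(w[...,2]>150)&(w[...,2]<205)];t=q[q[:,2]>190]
print("handle",q.min(0),q.max(0),len(t),t.mean(0),(t.max(0)+t.min(0))/2)
m=(w[...,2]>115)&(w[...,2]<150)&~red;print("lamp",np.nanmin(w[m],0),np.nanmax(w[m],0))
to(548,-157,320)
E
```

```text
time: 1.65
tool_pos: [348.9, 273.2, 325.0]
orientation: [-179.9, -0.0, -18.8]
ft_force: [0.7, 0.6, -0.0]
opening: 85.4
gripper_force: 0.0
time: 2.65
tool_pos: [512.2, -78.2, 323.9]
orientation: [180.0, 0.1, -19.1]
ft_force: [-0.2, 0.2, -0.3]
opening: 85.6
gripper_force: 0.0
[511.80570093 -77.0903405  324.21683957] [ 1.79990748e+02  4.93061563e-02 -1.89518685e+01]
handle [ 537.1597237  -163.67975557  195.19768277] [ 556.23411914 -144.11556493  199.24752433] 318 [ 546.33106718 -154.24382528  197.13173669] [ 546.69692142 -153.89766025  197.22260355]
lamp [ 331.16918285 -303.68830612  115.01575372] [666.53428037 340.13365581 149.92384841]
shift [1.505 1.596 0.104] turn [0.002 0.008 0.   ] |mm| 87.8
```

View pics/w2.png

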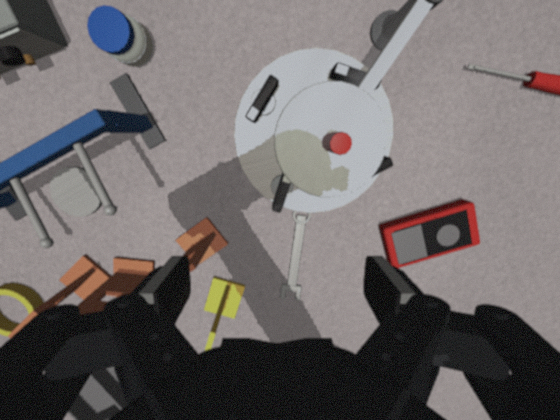

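The wrist view shows the handle at (340,143), the lamp arm running to (430,5), and the wings at (262,98), (282,190) and (385,165).

Run:
```python
from h import *
h=np.array([546.5,-154.])
for n in["wrist","top","scene"]:
    p=env.camera(n);w=cloud(p).reshape(-1,3);w=w[np.isfinite(w[:,0])]
    r=np.hypot(*(w[:,:2]-h).T);m=(w[:,2]>128)&(w[:,2]<150)&(r<215)&(r>80);q=w[m]
    q=q[(q[:,0]>500)&(q[:,1]<-140)]
    if len(q)<5:print(n,"none");continue
    a=np.degrees(np.arctan2(q[:,1]-h[1],q[:,0]-h[0]));print(n,len(q),np.median(a).round(1),a.std().round(1),(r[m].max()).round(),np.median(q[:,2]), q.max(0),q.min(0))
    # flange centre fit
    f=w[(abs(w[:,2]-50)<4)&(np.hypot(*(w[:,:2]-h).T)<160)];print(" flange",f.min(0),f.max(0),(f.min(0)+f.max(0))/2)
to(546.5,-154,230,-19);to(546.5,-154,175,-19)
```

```text
wrist 1547 -52.7 2.4 179.0 135.07543795457815 [ 654.09922756 -213.14694463  141.41102753] [ 588.87529368 -303.93238338  128.0440628 ]
 flange [ 440.19054662 -261.76396761   46.92815068] [668.33090081 -33.74450593  53.9714443 ] [ 554.26072372 -147.75423677   50.44979749]
top 201 -53.6 2.4 199.0 135.83946965844484 [ 671.28054197 -215.15560295  147.18404296] [ 588.93918172 -315.90384956  128.17310199]
 flange [ 439.79321477 -262.16920239   46.00121673] [635.41116246 -34.81512204  53.99939584] [ 537.60218862 -148.49216221   50.00030628]
scene 384 -53.1 2.4 202.0 135.73151161626288 [ 674.75428114 -216.97353393  144.66058147] [ 590.07916875 -317.45576524  128.05460266]
 flange [ 440.69967933 -265.28945783   46.01823618] [669.89637249 -35.79631609  53.99366776] [ 555.29802591 -150.54288696   50.00595197]
shift [1.456 1.58  2.374] turn [-0.004 -0.005  0.042] |mm| 128.1
shift [1.455 1.58  3.749] turn [-0.004 -0.005  0.042] |mm| 172.8
```

```bash
python3 -m creep '[{"dx":0.73,"dy":0.79,"dz":0,"rx":0,"ry":0,"rz":0},{"dx":0.726,"dy":0.79,"dz":0,"rx":0,"ry":0,"rz":0.04},{"dx":0,"dy":0,"dz":0.9,"rx":0,"ry":0,"rz":0},{"dx":0,"dy":0,"dz":0.9,"rx":0,"ry":0,"rz":0},{"dx":0,"dy":0,"dz":0.9,"rx":0,"ry":0,"rz":0},{"dx":0,"dy":0,"dz":0.9,"rx":0,"ry":0,"rz":0},{"dx":0,"dy":0,"dz":0,"rx":0,"ry":0,"rz":0},{"dx":0,"dy":0,"dz":0,"rx":0,"ry":0,"rz":0}]' -1
python3 -m creep '[{"dx":0,"dy":0,"dz":0,"rx":0,"ry":0,"rz":0},{"dx":0,"dy":0,"dz":0,"rx":0,"ry":0,"rz":0},{"dx":0,"dy":0,"dz":0,"rx":0,"ry":0,"rz":0},{"dx":0,"dy":0,"dz":0,"rx":0,"ry":0,"rz":0},{"dx":0,"dy":0,"dz":0,"rx":0,"ry":0,"rz":0},{"dx":0,"dy":0,"dz":0,"rx":0,"ry":0,"rz":0},{"dx":0,"dy":0,"dz":0,"rx":0,"ry":0,"rz":0},{"dx":0,"dy":0,"dz":0,"rx":0,"ry":0,"rz":0}]' 1
python3 - <<'E'
from h import *
s=st();print(s["tool_pos"],s["orientation"],s["opening"],s["gripper_force"],s["ft_force"])
H=np.array([657,-301.]);p=s["tool_pos"][:2]-H;a=np.degrees(np.arctan2(p[1],p[0]));r=np.hypot(*p);print(a,r)
M=R.from_euler('xyz',s["orientation"],degrees=True)
A=np.radians(np.linspace(a,210,17));P=np.c_[H+r*np.c_[np.cos(A),np.sin(A)],np.zeros(17)]
print(M.inv().apply(np.diff(P,axis=0)).round(1)/40)
E
```

```text
time: 3.52
tool_pos: [545.0, -151.7, 180.2]
orientation: [179.9, 0.2, -18.9]
ft_force: [0.0, -0.6, 1.0]
opening: 85.8
gripper_force: 0.0
time: 4.18
tool_pos: [546.7, -153.1, 182.4]
orientation: [-180.0, -0.2, -19.1]
ft_force: [-0.5, -0.4, 5.8]
opening: 0.1
gripper_force: 3.1
[ 546.6887765  -153.09383275  182.40122928] [-179.99491094   -0.20598823  -19.05287369] 0.13302910546907792 3.0847518023801968 [-0.47261445 -0.39513738  5.82446272]
126.7162738167222 184.51233113987436
[[-0.22    0.3575 -0.    ]
 [-0.1875  0.375  -0.    ]
 [-0.1525  0.39   -0.    ]
 [-0.115   0.4025 -0.    ]
 [-0.0775  0.4125 -0.    ]
 [-0.04    0.4175 -0.    ]
 [-0.0025  0.42   -0.    ]
 [ 0.035   0.4175  0.    ]
 [ 0.0725  0.4125  0.    ]
 [ 0.11    0.405   0.    ]
 [ 0.145   0.3925  0.    ]
 [ 0.18    0.3775  0.    ]
 [ 0.215   0.36    0.    ]
 [ 0.2475  0.3375  0.    ]
 [ 0.275   0.315   0.    ]
 [ 0.3025  0.2875  0.    ]]
```

Run:
```python
from h import *
a=env.camera("scene")["image"][150:330,150:330];b=env.camera("wrist");cv2.imwrite("pics/c3.png",np.hstack([cv2.resize(a,(380,380)),cv2.resize(b["image"],(420,380))]))
print(env.read_state()["opening"])
```

```text
0.36036994471492023
```

View pics/c3.png

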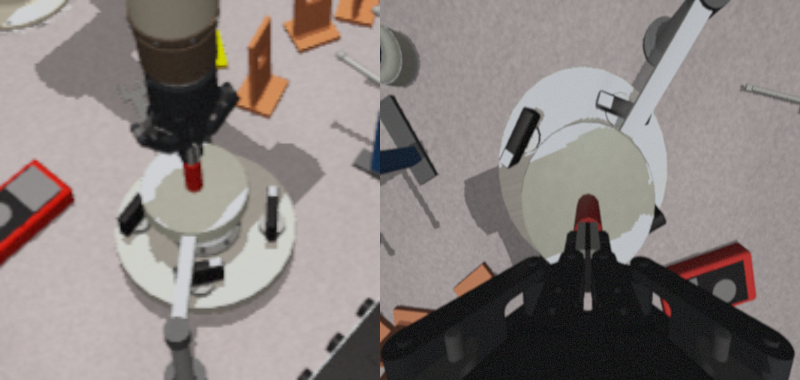

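The fingers closed on the robot's side of the handle. I'm measuring the handle again before opening them.

Run:
```python
from h import *
for n in["wrist","top","scene"]:
    p=env.camera(n);w=cloud(p);C=cv2.cvtColor(p["image"],cv2.COLOR_BGR2HSV).astype(int)
    red=((C[...,0]<8)|(C[...,0]>172))&(C[...,1]>130)
    q=w[red&(w[...,2]>145)&(w[...,2]<205)]
    if len(q)==0: print(n,0);continue
    print(n,len(q),q.min(0).round(),q.max(0).round(),np.median(q,0).round(1))
    r=w.reshape(-1,3);r=r[np.isfinite(r[:,0])];g=r[(abs(r[:,2]-140)<5)&(np.hypot(r[:,0]-550,r[:,1]+155)<100)]
    print("  head",np.percentile(g,[1,99],axis=0).round().tolist())
    T=p["T"];print("  cam",T[:3,3].round())
print(st()["tool_pos"])
```

```text
wrist 719 [ 547. -164.  149.] [ 559. -145.  205.] [ 556.9 -157.5  186.3]
  head [[496.0, -228.0, 135.0], [610.0, -93.0, 144.0]]
  cam [ 609. -174.  340.]
top 2 [ 537. -148.  176.] [ 538. -146.  186.] [ 537.5 -147.   181.3]
  head [[484.0, -211.0, 135.0], [573.0, -91.0, 145.0]]
  cam [ 286.   40. 1512.]
scene 93 [ 546. -167.  146.] [ 560. -149.  201.] [ 555.4 -160.9  175.2]
  head [[489.0, -220.0, 136.0], [610.0, -95.0, 145.0]]
  cam [1045. -590. 1169.]
[ 546.68424985 -153.0631084   182.39696746]
```

Run:
```python
from h import *
for n in["wrist","scene"]:
    p=env.camera(n);w=cloud(p);C=cv2.cvtColor(p["image"],cv2.COLOR_BGR2HSV).astype(int)
    m=(w[...,2]>145)&(w[...,2]<260)&(np.hypot(w[...,0]-547,w[...,1]+153)<35)
    q=w[m];c=C[m];o=np.argsort(q[:,2])
    for z in range(145,225,8):
        k=(q[:,2]>=z)&(q[:,2]<z+8)
        if k.any():
            rd=((c[k,0]<8)|(c[k,0]>172))&(c[k,1]>130)
            print(n,z,k.sum(),"red",rd.sum(),"nonred",np.median(q[k][~rd],0).round() if (~rd).any() else "", "red",np.median(q[k][rd],0).round() if rd.any() else "")
    a=proj(p,[547,-154,182]);print(a)
    u,v=a.astype(int);cv2.imwrite(f"pics/z_{n}.png",cv2.resize(p["image"][v-60:v+40,u-50:u+50],(400,400),interpolation=cv2.INTER_NEAREST))
a=cv2.imread("pics/z_wrist.png");b=cv2.imread("pics/z_scene.png");cv2.imwrite("pics/z.png",np.hstack([a,b]))
```

```text
wrist 145 91 red 21 nonred [ 557. -155.  148.] red [ 556. -160.  151.]
wrist 153 100 red 52 nonred [ 558. -154.  157.] red [ 556. -160.  157.]
wrist 161 113 red 63 nonred [ 558. -152.  165.] red [ 557. -158.  166.]
wrist 169 125 red 95 nonred [ 557. -152.  172.] red [ 557. -158.  173.]
wrist 177 142 red 110 nonred [ 557. -151.  181.] red [ 557. -158.  181.]
wrist 185 167 red 143 nonred [ 555. -148.  188.] red [ 558. -157.  189.]
wrist 193 262 red 230 nonred [ 555. -153.  196.] red [ 556. -157.  196.]
wrist 201 250 red 8 nonred [ 557. -156.  206.] red [ 551. -162.  205.]
wrist 209 378 red 1 nonred [ 556. -156.  213.] red [ 549. -166.  209.]
wrist 217 456 red 1 nonred [ 557. -156.  221.] red [ 557. -157.  224.]
[279.07587842 249.59318345]
scene 145 32 red 16 nonred [ 552. -162.  146.] red [ 556. -161.  150.]
scene 153 13 red 10 nonred [ 548. -164.  155.] red [ 556. -160.  158.]
scene 161 14 red 13 nonred [ 544. -165.  161.] red [ 556. -159.  164.]
scene 169 15 red 12 nonred [ 545. -165.  169.] red [ 555. -163.  174.]
scene 177 17 red 15 nonred [ 546. -165.  180.] red [ 556. -160.  182.]
scene 185 14 red 10 nonred [ 544. -165.  187.] red [ 556. -160.  190.]
scene 193 18 red 16 nonred [ 554. -147.  194.] red [ 555. -162.  195.]
scene 201 18 red 3 nonred [ 555. -161.  207.] red [ 554. -165.  203.]
scene 209 28 red 0 nonred [ 554. -162.  214.] red 
scene 217 21 red 0 nonred [ 553. -163.  222.] red 
[240.32263407 228.41771195]
```

View pics/z.png

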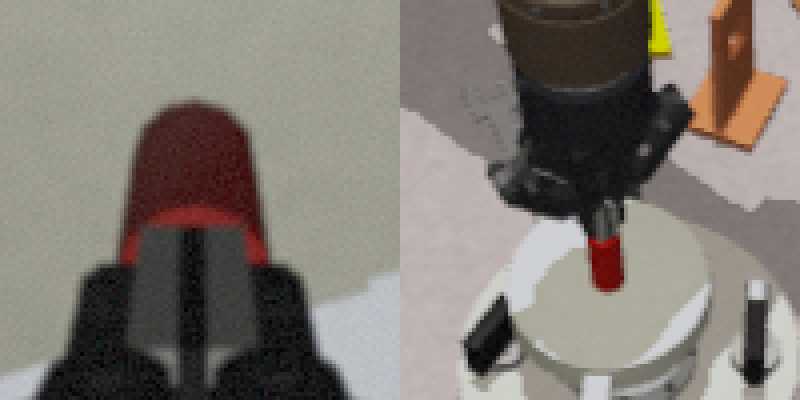

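```bash
Z='x'; python3 -m creep '[{"dx":0,"dy":0,"dz":0,"rx":0,"ry":0,"rz":0},{"dx":0,"dy":0,"dz":0,"rx":0,"ry":0,"rz":0},{"dx":0,"dy":0,"dz":0,"rx":0,"ry":0,"rz":0}]' -1 | tail -5
python3 -m creep '[{"dx":0,"dy":0,"dz":0,"rx":0,"ry":0,"rz":0},{"dx":0,"dy":0,"dz":0,"rx":0,"ry":0,"rz":0},{"dx":0,"dy":0,"dz":0,"rx":0,"ry":0,"rz":0},{"dx":0,"dy":0,"dz":0,"rx":0,"ry":0,"rz":0},{"dx":0,"dy":0,"dz":0,"rx":0,"ry":0,"rz":0},{"dx":0,"dy":0,"dz":0,"rx":0,"ry":0,"rz":0}]' | tail -5
python3 - <<'E'
from h import *
p=env.camera("wrist");w=cloud(p);s=st();print(s["tool_pos"],s["opening"])
C=cv2.cvtColor(p["image"],cv2.COLOR_BGR2HSV).astype(int)
red=((C[...,0]<8)|(C[...,0]>172))&(C[...,1]>130)
q=w[red&(w[...,2]>192)&(w[...,2]<203)];print("top",len(q),(q.min(0)+q.max(0))/2,q.mean(0))
# lowest finger points
M=R.from_euler('xyz',s["orientation"],degrees=True)
l=M.inv().apply(w.reshape(-1,3)-s["tool_pos"]).reshape(w.shape)
k=(abs(l[...,0])<14)&(abs(l[...,1])>30)&(abs(l[...,1])<60)&(l[...,2]<40)&(l[...,2]>-60)
print("finger pts tool frame",k.sum(),np.nanpercentile(l[k],[1,50,99],axis=0).round(1).tolist())
cv2.imwrite("pics/w4.png",p["image"])
E
```

```text
tool_pos: [545.7, -152.5, 180.9]
orientation: [-180.0, -0.0, -19.1]
ft_force: [0.4, 0.6, -0.9]
opening: 35.9
gripper_force: 0.0
tool_pos: [545.5, -152.6, 180.5]
orientation: [180.0, 0.0, -19.1]
ft_force: [-0.1, 0.3, 0.8]
opening: 85.5
gripper_force: 0.0
[ 545.53905947 -152.65994366  180.51850645] 85.58294417281986
top 1149 [ 548.53710848 -153.59122824  195.66474534] [ 549.47922173 -153.89364043  196.85513865]
finger pts tool frame 6876 [[-13.3, -58.6, -59.4], [3.8, 0.0, -33.1], [13.6, 58.7, 39.6]]
```

View pics/w4.png

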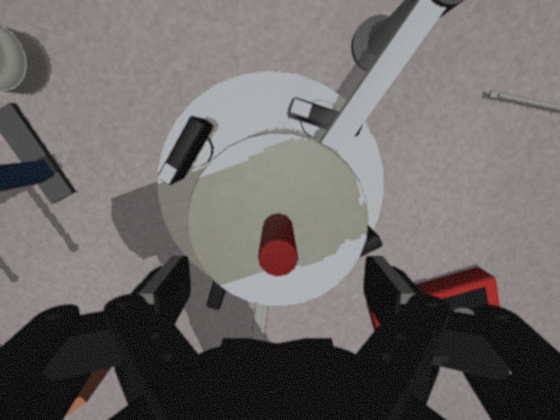

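The wrist view shows the handle standing between the open pads, its top at (277,252) and the pads at about (180,270) and (372,270). I'm checking the pads' coordinates in the tool frame.

Run:
```python
from h import *
p=env.camera("wrist");w=cloud(p);s=st()
M=R.from_euler('xyz',s["orientation"],degrees=True)
l=M.inv().apply(w.reshape(-1,3)-s["tool_pos"]).reshape(w.shape)
for px in[(183,262),(178,290),(150,290),(371,262),(378,290),(277,252),(277,225),(185,320),(110,320)]:
    print(px,l[px[1],px[0]].round(1),p["image"][px[1],px[0]])
```

```text
(183, 262) [  9.4 -43.5 -35.5] [26 25 22]
(178, 290) [  1.  -43.2 -45.7] [35 33 36]
(150, 290) [ 11.3 -46.6 -63.4] [51 52 52]
(371, 262) [ 10.2  41.8 -37.4] [ 8  8 14]
(378, 290) [  2.6  41.9 -48.6] [16 17 20]
(277, 252) [  6.1  -0.5 -16.3] [ 28  33 121]
(277, 225) [12.8 -0.4  9.3] [34 37 68]
(185, 320) [-175.9 -124.2  181. ] [136 139 144]
(110, 320) [ 11.9 -50.8 -81.8] [16 25 19]
```

By the wrist depth and the scene depth, the fingertips sit about 40 mm higher than the reported TCP suggests. The fingers therefore closed on top of the handle, so I'm lowering 40 mm.

```bash
python3 -m creep '[{"dx":0.07,"dy":0,"dz":0.4,"rx":0,"ry":0,"rz":0},{"dx":0,"dy":0,"dz":0.3,"rx":0,"ry":0,"rz":0},{"dx":0,"dy":0,"dz":0.3,"rx":0,"ry":0,"rz":0},{"dx":0,"dy":0,"dz":0,"rx":0,"ry":0,"rz":0},{"dx":0,"dy":0,"dz":0,"rx":0,"ry":0,"rz":0}]' -1
python3 -m creep '[{"dx":0,"dy":0,"dz":0,"rx":0,"ry":0,"rz":0},{"dx":0,"dy":0,"dz":0,"rx":0,"ry":0,"rz":0},{"dx":0,"dy":0,"dz":0,"rx":0,"ry":0,"rz":0},{"dx":0,"dy":0,"dz":0,"rx":0,"ry":0,"rz":0},{"dx":0,"dy":0,"dz":0,"rx":0,"ry":0,"rz":0},{"dx":0,"dy":0,"dz":0,"rx":0,"ry":0,"rz":0},{"dx":0,"dy":0,"dz":0,"rx":0,"ry":0,"rz":0},{"dx":0,"dy":0,"dz":0,"rx":0,"ry":0,"rz":0}]' 1
```

```text
time: 5.8
tool_pos: [548.0, -153.6, 140.3]
orientation: [180.0, 0.1, -19.1]
ft_force: [-0.2, 0.1, -0.1]
opening: 85.7
gripper_force: 0.0
time: 6.47
tool_pos: [548.6, -153.7, 141.3]
orientation: [-180.0, -0.1, -19.1]
ft_force: [-0.7, -1.3, 2.6]
opening: 20.5
gripper_force: 58.5
```

```bash
python3 -m creep '[{"dx":-0.22,"dy":0.355,"dz":0,"rx":0,"ry":0,"rz":0},{"dx":-0.19,"dy":0.375,"dz":0,"rx":0,"ry":0,"rz":0},{"dx":-0.15,"dy":0.39,"dz":0,"rx":0,"ry":0,"rz":0},{"dx":-0.115,"dy":0.4,"dz":0,"rx":0,"ry":0,"rz":0}]'
python3 -m creep '[{"dx":-0.08,"dy":0.41,"dz":0,"rx":0,"ry":0,"rz":0},{"dx":-0.04,"dy":0.417,"dz":0,"rx":0,"ry":0,"rz":0},{"dx":0,"dy":0.42,"dz":0,"rx":0,"ry":0,"rz":0},{"dx":0.035,"dy":0.417,"dz":0,"rx":0,"ry":0,"rz":0}]'
python3 -m creep '[{"dx":0.07,"dy":0.41,"dz":0,"rx":0,"ry":0,"rz":0},{"dx":0.11,"dy":0.405,"dz":0,"rx":0,"ry":0,"rz":0},{"dx":0.145,"dy":0.39,"dz":0,"rx":0,"ry":0,"rz":0},{"dx":0.18,"dy":0.378,"dz":0,"rx":0,"ry":0,"rz":0}]'
python3 - <<'E'
from h import *
s=st();H=np.array([657,-301.]);p=s["tool_pos"][:2]-H;a=np.degrees(np.arctan2(p[1],p[0]));r=np.hypot(*p);print(a,r)
to(*(H+184*np.array([np.cos(np.radians(210)),np.sin(np.radians(210))])),141)
E
```

```text
time: 6.8
tool_pos: [500.5, -200.5, 141.2]
orientation: [-179.9, 0.3, -18.9]
ft_force: [-3.4, 8.3, 8.0]
opening: 21.0
gripper_force: 59.5
time: 7.13
tool_pos: [476.0, -263.3, 141.0]
orientation: [-180.0, 0.2, -18.9]
ft_force: [-2.8, 5.7, 4.8]
opening: 20.6
gripper_force: 59.8
time: 7.47
tool_pos: [474.5, -330.1, 140.8]
orientation: [-180.0, 0.2, -19.0]
ft_force: [-2.0, 2.6, 4.4]
opening: 20.4
gripper_force: 60.2
-170.9535711402276 184.81618971502434
shift [ 1.059  1.3   -0.011] turn [-0.007  0.034 -0.   ] |mm| 67.1
```

```bash
python3 -m creep '[{"dx":0.215,"dy":0.36,"dz":0,"rx":0,"ry":0,"rz":0},{"dx":0.25,"dy":0.337,"dz":0,"rx":0,"ry":0,"rz":0},{"dx":0.275,"dy":0.315,"dz":0,"rx":0,"ry":0,"rz":0},{"dx":0,"dy":0,"dz":0,"rx":0,"ry":0,"rz":0}]'
python3 -m creep '[{"dx":0.15,"dy":0.145,"dz":0,"rx":0,"ry":0,"rz":0},{"dx":0,"dy":0,"dz":0,"rx":0,"ry":0,"rz":0}]'
python3 -m creep '[{"dx":0.15,"dy":0.145,"dz":0,"rx":0,"ry":0,"rz":0},{"dx":0,"dy":0,"dz":0,"rx":0,"ry":0,"rz":0}]'
```

```text
time: 7.8
tool_pos: [490.8, -380.1, 140.7]
orientation: [179.9, 0.1, -19.0]
ft_force: [-1.7, 1.3, 6.1]
opening: 21.2
gripper_force: 60.1
time: 7.97
tool_pos: [494.5, -386.3, 140.7]
orientation: [180.0, 0.0, -19.1]
ft_force: [-2.1, -1.6, 3.5]
opening: 20.6
gripper_force: 59.8
time: 8.13
tool_pos: [498.2, -393.7, 140.6]
orientation: [180.0, 0.1, -19.1]
ft_force: [-2.2, -2.5, 3.1]
opening: 20.4
gripper_force: 60.1
```

```bash
python3 -m creep '[{"dx":0.08,"dy":0.07,"dz":0,"rx":0,"ry":0,"rz":0},{"dx":0,"dy":0,"dz":0,"rx":0,"ry":0,"rz":0},{"dx":0,"dy":0,"dz":0,"rx":0,"ry":0,"rz":0}]'
```

```text
time: 8.38
tool_pos: [498.1, -393.7, 140.6]
orientation: [-179.8, 0.4, -19.1]
ft_force: [-6.3, 9.5, 8.8]
opening: 20.3
gripper_force: 60.9
```

```bash
python3 -m creep '[{"dx":0.04,"dy":0.035,"dz":0,"rx":0,"ry":0,"rz":0},{"dx":0,"dy":0,"dz":0,"rx":0,"ry":0,"rz":0}]'
python3 -m creep '[{"dx":-0.12,"dy":-0.105,"dz":0,"rx":0,"ry":0,"rz":0},{"dx":0,"dy":0,"dz":0,"rx":0,"ry":0,"rz":0},{"dx":0,"dy":0,"dz":0,"rx":0,"ry":0,"rz":0},{"dx":0,"dy":0,"dz":0,"rx":0,"ry":0,"rz":0},{"dx":0,"dy":0,"dz":0,"rx":0,"ry":0,"rz":0},{"dx":0,"dy":0,"dz":0,"rx":0,"ry":0,"rz":0}]' -1
python3 -m creep '[{"dx":0,"dy":0,"dz":-0.8,"rx":0,"ry":0,"rz":0},{"dx":0,"dy":0,"dz":-0.8,"rx":0,"ry":0,"rz":0},{"dx":0,"dy":0,"dz":-0.8,"rx":0,"ry":0,"rz":0},{"dx":-0.25,"dy":-0.9,"dz":-0.3,"rx":0,"ry":0,"rz":0},{"dx":-0.25,"dy":-0.9,"dz":-0.3,"rx":0,"ry":0,"rz":0},{"dx":-0.25,"dy":-0.9,"dz":-0.3,"rx":0,"ry":0,"rz":0},{"dx":-0.25,"dy":-0.9,"dz":0,"rx":0,"ry":0,"rz":0},{"dx":-0.25,"dy":-0.9,"dz":0,"rx":0,"ry":0,"rz":0},{"dx":-0.25,"dy":-0.9,"dz":0,"rx":0,"ry":0,"rz":0},{"dx":-0.25,"dy":-0.6,"dz":0,"rx":0,"ry":0,"rz":0},{"dx":0,"dy":0,"dz":0,"rx":0,"ry":0,"rz":0},{"dx":0,"dy":0,"dz":0,"rx":0,"ry":0,"rz":0}]'
python3 - <<'E'
from h import *
q=env.camera("top");w=cloud(q);C=cv2.cvtColor(q["image"],cv2.COLOR_BGR2HSV).astype(int)
p=env.camera("wrist");cv2.imwrite("pics/w5.png",p["image"]);w=cloud(p)
g=cv2.cvtColor(p["image"],cv2.COLOR_BGR2GRAY)
for d in env.masks_of(p,"bolt1_grip"):
    m=d["pixels"];x=w[m];x=x[(x[:,2]>85)&(x[:,2]<110)];c,a=line(x);gg=g[m][(w[m][:,2]>85)&(w[m][:,2]<110)]
    e=np.array([np.cos(np.radians(a)),np.sin(np.radians(a))]);t=(x[:,:2]-c)@e
    print(round(d["score"],2),np.round(d["uv"]),len(x),"c",(c+e*(t.min()+t.max())/2).round(1),"ang",round(a,1),"L",np.ptp(t).round(),"mark dir",((x[gg>120][:,:2]-c)@e).mean().round(),(gg>120).sum())
E
```

```text
time: 8.55
tool_pos: [498.0, -393.7, 140.6]
orientation: [-179.7, 0.7, -19.1]
ft_force: [-9.4, 16.4, 12.8]
opening: 20.6
gripper_force: 61.4
time: 9.05
tool_pos: [498.7, -393.6, 140.3]
orientation: [-180.0, -0.0, -19.1]
ft_force: [0.6, 0.2, -0.0]
opening: 85.4
gripper_force: 0.0
time: 10.05
tool_pos: [511.1, -142.5, 272.9]
orientation: [-180.0, -0.0, -18.9]
ft_force: [0.6, -0.6, 0.2]
opening: 85.1
gripper_force: 0.0
0.6 [234. 214.] 600 c [501.5 -82.5] ang 142.6 L 60.0 mark dir -19.0 90
0.49 [495. 111.] 3 c [ 653.8 -291.4] ang 25.3 L 14.0 mark dir nan 0<stdin>:8: RuntimeWarning: Mean of empty slice.
  ret = ret.dtype.type(ret / rcount)
```

View pics/w5.png

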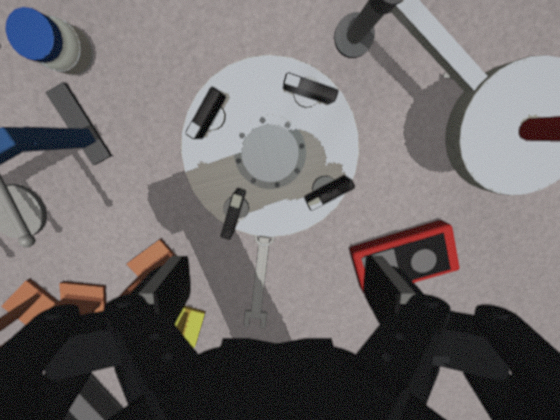

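The lamp is now parked clear, with its head at about (520,125). All four wings are visible at pixels (207,113), (310,88), (330,192) and (234,214).

Run:
```python
from h import *
p=env.camera("wrist");w=cloud(p);g=cv2.cvtColor(p["image"],cv2.COLOR_BGR2GRAY);s=st();print(s["joint_pos"].round(1) if hasattr(s["joint_pos"],'round') else s["joint_pos"],s["orientation"])
c0=np.array([554.5,-149])
m=(w[...,2]>86)&(w[...,2]<106)&(np.hypot(w[...,0]-c0[0],w[...,1]-c0[1])<130)&(np.arange(420)[:,None]<240)
n,l=cv2.connectedComponents(m.astype(np.uint8))
for i in range(1,n):
    k=l==i
    if k.sum()<100: continue
    x=w[k];(cx,cy),(a,b),_=cv2.minAreaRect(x[:,:2].astype(np.float32))
    c,an=line(x);e=np.array([np.cos(np.radians(an)),np.sin(np.radians(an))]);br=g[k]>130
    mk=((x[br][:,:2]-[cx,cy])@e).mean()
    print(k.sum(),np.round([cx,cy],1),round(a),round(b),"mark angle",round((an+(180 if mk<0 else 0))%360,1),br.sum(),"z",np.median(x[:,2]).round(), "r",np.hypot(cx-c0[0],cy-c0[1]).round(), np.degrees(np.arctan2(cy-c0[1],cx-c0[0])).round())
f=w[(abs(w[...,2]-50)<3)&(np.hypot(w[...,0]-c0[0],w[...,1]-c0[1])<140)];print((f.min(0)+f.max(0))/2)
```

```text
[  1.7  10.8  -7.3   0.  -72.   69.1] [ 1.79990506e+02  1.15662399e-02 -1.91721217e+01]
867 [ 607.4 -214.2] 60 14 mark angle 54.0 147 z 100.0 r 84.0 -51.0
852 [620.5 -95. ] 15 60 mark angle 127.9 148 z 100.0 r 85.0 39.0
702 [ 488.2 -200.9] 15 60 mark angle 99.3 122 z 100.0 r 84.0 -142.0
595 [501.4 -82.1] 14 60 mark angle 322.9 82 z 100.0 r 85.0 128.0
[ 554.3221912  -148.00205674   50.07707415]
```

Run:
```python
from h import *
to(501.4,-82.1,49,-37.1)
```

```text
shift [-0.736 -1.398  5.585] turn [2.000e-03 2.000e-03 2.988e+00] |mm| 232.2
```

```bash
python3 -m creep '[{"dx":-0.37,"dy":-0.7,"dz":0,"rx":0,"ry":0,"rz":0},{"dx":-0.366,"dy":-0.698,"dz":0,"rx":0,"ry":0,"rz":0},{"dx":0,"dy":0,"dz":0.6,"rx":0,"ry":0,"rz":1},{"dx":0,"dy":0,"dz":0.6,"rx":0,"ry":0,"rz":1},{"dx":0,"dy":0,"dz":0.6,"rx":0,"ry":0,"rz":0.99},{"dx":0,"dy":0,"dz":0.8,"rx":0,"ry":0,"rz":0},{"dx":0,"dy":0,"dz":0.8,"rx":0,"ry":0,"rz":0},{"dx":0,"dy":0,"dz":0.8,"rx":0,"ry":0,"rz":0},{"dx":0,"dy":0,"dz":0.8,"rx":0,"ry":0,"rz":0},{"dx":0,"dy":0,"dz":0.6,"rx":0,"ry":0,"rz":0},{"dx":0,"dy":0,"dz":0,"rx":0,"ry":0,"rz":0},{"dx":0,"dy":0,"dz":0,"rx":0,"ry":0,"rz":0}]' -1
python3 -m creep '[{"dx":0,"dy":0,"dz":0,"rx":0,"ry":0,"rz":0},{"dx":0,"dy":0,"dz":0,"rx":0,"ry":0,"rz":0},{"dx":0,"dy":0,"dz":0,"rx":0,"ry":0,"rz":0},{"dx":0,"dy":0,"dz":0,"rx":0,"ry":0,"rz":0},{"dx":0,"dy":0,"dz":0,"rx":0,"ry":0,"rz":0},{"dx":0,"dy":0,"dz":0,"rx":0,"ry":0,"rz":0},{"dx":0,"dy":0,"dz":0,"rx":0,"ry":0,"rz":0},{"dx":0,"dy":0,"dz":0,"rx":0,"ry":0,"rz":0}]' 1
python3 -c "
from h import *
print(st()['torque'],st()['joint_pos'])"
```

```text
time: 11.25
tool_pos: [501.0, -82.1, 47.8]
orientation: [179.9, 0.1, -37.1]
ft_force: [-0.0, 1.1, 0.6]
opening: 85.5
gripper_force: 0.0
time: 11.92
tool_pos: [500.8, -82.1, 49.5]
orientation: [179.9, -0.0, -37.0]
ft_force: [-2.1, -4.4, 6.2]
opening: 13.3
gripper_force: 59.2
[-1.18880840e+00  6.03802925e-01 -5.09962585e-04] [  9.09337256  21.87334573 -28.12051733   0.10415744 -40.07042568
  43.82790691]
```

Gripped at 13.3 mm, which matches the wing. Now turning clockwise.

```bash
python3 -m creep '[{"dx":0,"dy":0,"dz":0,"rx":0,"ry":0,"rz":1},{"dx":0,"dy":0,"dz":0,"rx":0,"ry":0,"rz":1},{"dx":0,"dy":0,"dz":0,"rx":0,"ry":0,"rz":1},{"dx":0,"dy":0,"dz":0,"rx":0,"ry":0,"rz":1},{"dx":0,"dy":0,"dz":0,"rx":0,"ry":0,"rz":1},{"dx":0,"dy":0,"dz":0,"rx":0,"ry":0,"rz":1}]'; python3 -c "
from h import *
print(st()['torque'])"
python3 -m creep '[{"dx":0,"dy":0,"dz":0,"rx":0,"ry":0,"rz":1},{"dx":0,"dy":0,"dz":0,"rx":0,"ry":0,"rz":1},{"dx":0,"dy":0,"dz":0,"rx":0,"ry":0,"rz":1},{"dx":0,"dy":0,"dz":0,"rx":0,"ry":0,"rz":1},{"dx":0,"dy":0,"dz":0,"rx":0,"ry":0,"rz":1},{"dx":0,"dy":0,"dz":0,"rx":0,"ry":0,"rz":1}]'; python3 -c "
from h import *
print(st()['torque'])"
```

```text
time: 12.42
tool_pos: [501.2, -81.8, 49.5]
orientation: [180.0, -0.1, -73.3]
ft_force: [-1.0, -2.8, 5.0]
opening: 14.1
gripper_force: 59.0
[-0.82559073  0.294042    0.12008177]
time: 12.92
tool_pos: [501.9, -81.8, 49.5]
orientation: [-179.9, -0.0, -109.2]
ft_force: [0.2, -4.2, 2.1]
opening: 13.3
gripper_force: 58.9
[-1.17295621  0.01006776  0.12717019]
```

```bash
for i in 1; do python3 -m creep '[{"dx":0,"dy":0,"dz":0,"rx":0,"ry":0,"rz":1},{"dx":0,"dy":0,"dz":0,"rx":0,"ry":0,"rz":1},{"dx":0,"dy":0,"dz":0,"rx":0,"ry":0,"rz":1},{"dx":0,"dy":0,"dz":0,"rx":0,"ry":0,"rz":1},{"dx":0,"dy":0,"dz":0,"rx":0,"ry":0,"rz":1},{"dx":0,"dy":0,"dz":0,"rx":0,"ry":0,"rz":1}]'; python3 -c "
from h import *
print(st()['torque'])"; done
python3 -m creep '[{"dx":0,"dy":0,"dz":0,"rx":0,"ry":0,"rz":1},{"dx":0,"dy":0,"dz":0,"rx":0,"ry":0,"rz":1},{"dx":0,"dy":0,"dz":0,"rx":0,"ry":0,"rz":1}]'; python3 -c "
from h import *
print(st()['torque'])"
python3 -m creep '[{"dx":0,"dy":0,"dz":0,"rx":0,"ry":0,"rz":1},{"dx":0,"dy":0,"dz":0,"rx":0,"ry":0,"rz":1}]'; python3 -c "
from h import *
print(st()['torque'])"
```

```text
time: 13.42
tool_pos: [502.8, -81.5, 50.1]
orientation: [-179.7, -0.1, -143.7]
ft_force: [-2.3, 1.1, 2.0]
opening: 13.5
gripper_force: 275.1
[0.59989191 0.57234148 7.12177996]
time: 13.67
tool_pos: [502.8, -81.8, 50.5]
orientation: [-179.3, -0.4, -159.1]
ft_force: [-4.4, 3.0, 0.2]
opening: 14.3
gripper_force: 567.7
[ 1.37461859  1.49463516 16.86362975]
time: 13.83
tool_pos: [502.8, -82.0, 50.6]
orientation: [-178.9, -0.5, -168.8]
ft_force: [-7.2, 2.2, -1.2]
opening: 13.7
gripper_force: 791.6
[ 1.98094607  2.12081771 24.09058254]
```

The stop came early, so this bolt started partly turned. I'm unwinding the twist before releasing.

```bash
python3 -m creep '[{"dx":0,"dy":0,"dz":0,"rx":0,"ry":0,"rz":-1},{"dx":0,"dy":0,"dz":0,"rx":0,"ry":0,"rz":-1},{"dx":0,"dy":0,"dz":0,"rx":0,"ry":0,"rz":-1},{"dx":0,"dy":0,"dz":0,"rx":0,"ry":0,"rz":-1},{"dx":0,"dy":0,"dz":0,"rx":0,"ry":0,"rz":-1},{"dx":0,"dy":0,"dz":0,"rx":0,"ry":0,"rz":0}]'; python3 -c "
from h import *
print(st()['torque'])"
```

```text
time: 14.33
tool_pos: [502.7, -81.4, 50.0]
orientation: [-179.7, -0.2, -143.3]
ft_force: [-0.8, -3.5, 4.8]
opening: 13.9
gripper_force: 263.7
[-0.7007483  0.2891456  6.7238157]
```

```bash
python3 -m creep '[{"dx":0,"dy":0,"dz":0,"rx":0,"ry":0,"rz":-1},{"dx":0,"dy":0,"dz":0,"rx":0,"ry":0,"rz":0},{"dx":0,"dy":0,"dz":0,"rx":0,"ry":0,"rz":0}]'; python3 -c "
from h import *
print(st()['torque'])"
python3 -m creep '[{"dx":0,"dy":0,"dz":0,"rx":0,"ry":0,"rz":0},{"dx":0,"dy":0,"dz":0,"rx":0,"ry":0,"rz":0},{"dx":0,"dy":0,"dz":0,"rx":0,"ry":0,"rz":0},{"dx":0,"dy":0,"dz":0,"rx":0,"ry":0,"rz":0},{"dx":0,"dy":0,"dz":0,"rx":0,"ry":0,"rz":0},{"dx":0,"dy":0,"dz":-0.9,"rx":0,"ry":0,"rz":0},{"dx":0,"dy":0,"dz":-0.9,"rx":0,"ry":0,"rz":0},{"dx":0,"dy":0,"dz":-0.9,"rx":0,"ry":0,"rz":0},{"dx":0,"dy":0,"dz":-0.9,"rx":0,"ry":0,"rz":0},{"dx":0,"dy":0,"dz":-0.9,"rx":0,"ry":0,"rz":0},{"dx":0,"dy":0,"dz":0,"rx":0,"ry":0,"rz":0},{"dx":0,"dy":0,"dz":0,"rx":0,"ry":0,"rz":0}]' -1
cat >> h.py <<'E'
def wings(p):
    w=cloud(p);g=cv2.cvtColor(p["image"],cv2.COLOR_BGR2GRAY);c0=np.array([554.5,-148.5])
    m=(w[...,2]>86)&(w[...,2]<106)&(np.hypot(w[...,0]-c0[0],w[...,1]-c0[1])<125)
    n,l=cv2.connectedComponents(m.astype(np.uint8))
    for i in range(1,n):
        k=l==i
        if k.sum()<60: continue
        x=w[k];(cx,cy),(a,b),_=cv2.minAreaRect(x[:,:2].astype(np.float32))
        c,an=line(x);e=np.array([np.cos(np.radians(an)),np.sin(np.radians(an))]);br=g[k]>130
        mk=((x[br][:,:2]-[cx,cy])@e).mean()
        print(k.sum(),np.round([cx,cy],1),round(a),round(b),"mark angle",round((an+(180 if mk<0 else 0))%360,1),br.sum())
E
python3 - <<'E'
from h import *
for n in("wrist","top","scene"):print(n);wings(env.camera(n))
E
```

```text
time: 14.58
tool_pos: [502.7, -81.3, 49.9]
orientation: [-179.8, 0.0, -138.8]
ft_force: [0.5, -1.9, 5.4]
opening: 13.7
gripper_force: 194.8
[-0.37665937  0.10759965  4.34653634]
time: 15.58
tool_pos: [502.2, -80.9, 230.8]
orientation: [-179.9, 0.3, -139.2]
ft_force: [-0.5, -0.2, -1.1]
opening: 85.4
gripper_force: 0.0
wrist
1036 [ 488.8 -200.7] 14 59 mark angle 99.7 198
1154 [ 607.8 -214.2] 60 15 mark angle 54.0 144
791 [501.9 -82.2] 60 14 mark angle 233.2 121
574 [614.8 -88.3] 14 41 mark angle 126.5 116
top
84 [ 485.5 -201.9] 14 60 mark angle 100.0 0
scene
145 [502.2 -85.7] 59 18 mark angle 233.7 21
140 [ 488.9 -204.3] 16 59 mark angle 99.3 29
119 [620.6 -97.9] 14 63 mark angle 127.5 39
168 [ 608.1 -217.1] 60 15 mark angle 53.2 29h.py:38: RuntimeWarning: Mean of empty slice.
  mk=((x[br][:,:2]-[cx,cy])@e).mean()
  ret = ret.dtype.type(ret / rcount)
```

Bolt T turned 90° clockwise and then met a hard stop, so it is home. The next one is at (488,-201).

Run:
```python
from h import *
to(488.6,-200.9,49,-80.4)
```

```text
shift [ 2.171 -2.085  4.451] turn [ 3.100e-02 -6.000e-03 -9.785e+00] |mm| 214.9
```

```bash
python3 -m creep '[{"dx":0.543,"dy":-0.521,"dz":0,"rx":0,"ry":0,"rz":0},{"dx":0.543,"dy":-0.521,"dz":0,"rx":0,"ry":0,"rz":0},{"dx":0.543,"dy":-0.521,"dz":0,"rx":0,"ry":0,"rz":0},{"dx":0.543,"dy":-0.521,"dz":0,"rx":0,"ry":0,"rz":0},{"dx":0,"dy":0,"dz":0,"rx":0,"ry":0,"rz":-1},{"dx":0,"dy":0,"dz":0.3,"rx":0,"ry":0,"rz":-1},{"dx":0,"dy":0,"dz":0.3,"rx":0,"ry":0,"rz":-1},{"dx":0,"dy":0,"dz":0.3,"rx":0,"ry":0,"rz":-1},{"dx":0,"dy":0,"dz":0.3,"rx":0,"ry":0,"rz":-1},{"dx":0,"dy":0,"dz":0.3,"rx":0,"ry":0,"rz":-1},{"dx":0,"dy":0,"dz":0.3,"rx":0,"ry":0,"rz":-1},{"dx":0,"dy":0,"dz":0.2,"rx":0,"ry":0,"rz":-1}]' -1
python3 -m creep '[{"dx":0,"dy":0,"dz":0,"rx":0,"ry":0,"rz":-1},{"dx":0,"dy":0,"dz":0,"rx":0,"ry":0,"rz":-0.8},{"dx":0,"dy":0,"dz":0,"rx":0,"ry":0,"rz":0},{"dx":0,"dy":0,"dz":0,"rx":0,"ry":0,"rz":0}]'
python3 - <<'E'
from h import *
to(488.6,-200.9,49,-80.4)
E
```

```text
time: 16.73
tool_pos: [488.6, -200.7, 145.4]
orientation: [179.7, 0.1, -90.8]
ft_force: [-0.7, 0.3, 0.2]
opening: 85.5
gripper_force: 0.0
time: 17.07
tool_pos: [489.6, -200.9, 147.2]
orientation: [179.8, 0.1, -80.4]
ft_force: [0.4, -0.9, -0.2]
opening: 85.3
gripper_force: 0.0
shift [-2.000e-03  1.900e-02  2.456e+00] turn [0.026 0.009 0.003] |mm| 98.2
```

```bash
cat > ok.py <<'E'
from h import *
import sys
s=st();t=s["torque"][2];print("   tz",round(t,2),"yaw",round(s["orientation"][2],1),"grip",round(s["gripper_force"]),"j6",round(s["joint_pos"][5]));sys.exit(abs(t)>1.5)
E
python3 -m creep '[{"dx":0,"dy":0.02,"dz":0.8,"rx":0.02,"ry":0,"rz":0},{"dx":0,"dy":0,"dz":0.8,"rx":0,"ry":0,"rz":0},{"dx":0,"dy":0,"dz":0.85,"rx":0,"ry":0,"rz":0},{"dx":0,"dy":0,"dz":0,"rx":0,"ry":0,"rz":0},{"dx":0,"dy":0,"dz":0,"rx":0,"ry":0,"rz":0}]' -1
python3 -m creep '[{"dx":0,"dy":0,"dz":0,"rx":0,"ry":0,"rz":0},{"dx":0,"dy":0,"dz":0,"rx":0,"ry":0,"rz":0},{"dx":0,"dy":0,"dz":0,"rx":0,"ry":0,"rz":0},{"dx":0,"dy":0,"dz":0,"rx":0,"ry":0,"rz":0},{"dx":0,"dy":0,"dz":0,"rx":0,"ry":0,"rz":0},{"dx":0,"dy":0,"dz":0,"rx":0,"ry":0,"rz":0},{"dx":0,"dy":0,"dz":0,"rx":0,"ry":0,"rz":0},{"dx":0,"dy":0,"dz":0,"rx":0,"ry":0,"rz":0}]' 1
python3 -m creep '[{"dx":0,"dy":0,"dz":0,"rx":0,"ry":0,"rz":1},{"dx":0,"dy":0,"dz":0,"rx":0,"ry":0,"rz":1},{"dx":0,"dy":0,"dz":0,"rx":0,"ry":0,"rz":1},{"dx":0,"dy":0,"dz":0,"rx":0,"ry":0,"rz":1}]' && python3 ok.py && python3 -m creep '[{"dx":0,"dy":0,"dz":0,"rx":0,"ry":0,"rz":1},{"dx":0,"dy":0,"dz":0,"rx":0,"ry":0,"rz":1},{"dx":0,"dy":0,"dz":0,"rx":0,"ry":0,"rz":1},{"dx":0,"dy":0,"dz":0,"rx":0,"ry":0,"rz":1}]' && python3 ok.py && python3 -m creep '[{"dx":0,"dy":0,"dz":0,"rx":0,"ry":0,"rz":1},{"dx":0,"dy":0,"dz":0,"rx":0,"ry":0,"rz":1}]' && python3 ok.py && python3 -m creep '[{"dx":0,"dy":0,"dz":0,"rx":0,"ry":0,"rz":1},{"dx":0,"dy":0,"dz":0,"rx":0,"ry":0,"rz":1}]' && python3 ok.py && python3 -m creep '[{"dx":0,"dy":0,"dz":0,"rx":0,"ry":0,"rz":1},{"dx":0,"dy":0,"dz":0,"rx":0,"ry":0,"rz":1}]' && python3 ok.py
```

```text
time: 17.48
tool_pos: [488.4, -201.1, 49.3]
orientation: [179.8, 0.1, -80.3]
ft_force: [-0.4, 0.3, -0.0]
opening: 85.4
gripper_force: 0.0
time: 18.15
tool_pos: [488.4, -201.4, 51.5]
orientation: [180.0, 0.0, -80.2]
ft_force: [-3.9, 0.2, 5.6]
opening: 13.3
gripper_force: 59.8
time: 18.48
tool_pos: [488.6, -201.4, 51.5]
orientation: [-180.0, -0.0, -104.5]
ft_force: [-3.9, -0.8, 4.9]
opening: 13.1
gripper_force: 59.6
   tz 0.14 yaw -104.5 grip 60 j6 -10False
```

```bash
sed -i 's/sys.exit(abs(t)>1.5)/sys.exit(int(abs(t)>1.5))/' ok.py
python3 -m creep '[{"dx":0,"dy":0,"dz":0,"rx":0,"ry":0,"rz":1},{"dx":0,"dy":0,"dz":0,"rx":0,"ry":0,"rz":1},{"dx":0,"dy":0,"dz":0,"rx":0,"ry":0,"rz":1},{"dx":0,"dy":0,"dz":0,"rx":0,"ry":0,"rz":1}]' >/dev/null && python3 ok.py && python3 -m creep '[{"dx":0,"dy":0,"dz":0,"rx":0,"ry":0,"rz":1},{"dx":0,"dy":0,"dz":0,"rx":0,"ry":0,"rz":1}]'>/dev/null && python3 ok.py && python3 -m creep '[{"dx":0,"dy":0,"dz":0,"rx":0,"ry":0,"rz":1},{"dx":0,"dy":0,"dz":0,"rx":0,"ry":0,"rz":1}]' >/dev/null&& python3 ok.py && python3 -m creep '[{"dx":0,"dy":0,"dz":0,"rx":0,"ry":0,"rz":1},{"dx":0,"dy":0,"dz":0,"rx":0,"ry":0,"rz":1}]' >/dev/null&& python3 ok.py && python3 -m creep '[{"dx":0,"dy":0,"dz":0,"rx":0,"ry":0,"rz":1},{"dx":0,"dy":0,"dz":0,"rx":0,"ry":0,"rz":1}]' >/dev/null&& python3 ok.py
```

```text
tz 0.11 yaw -128.5 grip 60 j6 -34
   tz 0.1 yaw -140.5 grip 59 j6 -46
   tz 0.15 yaw -152.5 grip 59 j6 -58
   tz 0.16 yaw -164.5 grip 59 j6 -70
   tz 0.14 yaw -176.5 grip 59 j6 -82
```

```bash
python3 -m creep '[{"dx":0,"dy":0,"dz":0,"rx":0,"ry":0,"rz":1},{"dx":0,"dy":0,"dz":0,"rx":0,"ry":0,"rz":1}]' >/dev/null && python3 ok.py && python3 -m creep '[{"dx":0,"dy":0,"dz":0,"rx":0,"ry":0,"rz":1},{"dx":0,"dy":0,"dz":0,"rx":0,"ry":0,"rz":1}]'>/dev/null && python3 ok.py && python3 -m creep '[{"dx":0,"dy":0,"dz":0,"rx":0,"ry":0,"rz":1},{"dx":0,"dy":0,"dz":0,"rx":0,"ry":0,"rz":1}]' >/dev/null&& python3 ok.py && python3 -m creep '[{"dx":0,"dy":0,"dz":0,"rx":0,"ry":0,"rz":1},{"dx":0,"dy":0,"dz":0,"rx":0,"ry":0,"rz":1}]' >/dev/null&& python3 ok.py && python3 -m creep '[{"dx":0,"dy":0,"dz":0,"rx":0,"ry":0,"rz":1},{"dx":0,"dy":0,"dz":0,"rx":0,"ry":0,"rz":0}]' >/dev/null&& python3 ok.py
```

```text
tz 0.15 yaw 171.5 grip 59 j6 -94
   tz 0.17 yaw 159.5 grip 59 j6 -106
   tz 1.84 yaw 147.7 grip 76 j6 -118
```

```bash
python3 -m creep '[{"dx":0,"dy":0,"dz":0,"rx":0,"ry":0,"rz":0.6},{"dx":0,"dy":0,"dz":0,"rx":0,"ry":0,"rz":0}]' >/dev/null; python3 ok.py
python3 -m creep '[{"dx":0,"dy":0,"dz":0,"rx":0,"ry":0,"rz":-0.6},{"dx":0,"dy":0,"dz":0,"rx":0,"ry":0,"rz":0}]' >/dev/null; python3 ok.py
python3 -m creep '[{"dx":0,"dy":0,"dz":0,"rx":0,"ry":0,"rz":0},{"dx":0,"dy":0,"dz":0,"rx":0,"ry":0,"rz":0},{"dx":0,"dy":0,"dz":0,"rx":0,"ry":0,"rz":0},{"dx":0,"dy":0,"dz":0,"rx":0,"ry":0,"rz":0},{"dx":0,"dy":0,"dz":0,"rx":0,"ry":0,"rz":0},{"dx":0,"dy":0,"dz":-0.9,"rx":0,"ry":0,"rz":0},{"dx":0,"dy":0,"dz":-0.9,"rx":0,"ry":0,"rz":0},{"dx":0,"dy":0,"dz":-0.8,"rx":0,"ry":0,"rz":0},{"dx":0,"dy":0,"dz":0,"rx":0,"ry":0,"rz":0},{"dx":0,"dy":0,"dz":0,"rx":0,"ry":0,"rz":0}]' -1
python3 - <<'E'
from h import *
to(620.5,-95.2,49,-52.1)
wings(env.camera("wrist"))
E
```

```text
tz 2.94 yaw 144.9 grip 105 j6 -121
   tz 1.58 yaw 148.3 grip 69 j6 -117
time: 21.15
tool_pos: [490.8, -201.1, 156.7]
orientation: [179.8, 0.3, 147.8]
ft_force: [-0.3, 0.8, -1.0]
opening: 85.5
gripper_force: 0.0
shift [-1.315  3.957  2.716] turn [ -0.072   0.068 -26.688] |mm| 199.1
1667 [501.7 -82.8] 60 14 mark angle 233.3 258
1338 [ 488.3 -201.5] 14 59 mark angle 330.7 207
1734 [619.9 -94.8] 16 57 mark angle 128.2 217
1317 [ 606.9 -214.8] 59 15 mark angle 52.4 158
```

```bash
python3 -m creep '[{"dx":-0.263,"dy":0.791,"dz":0,"rx":0,"ry":0,"rz":0},{"dx":-0.263,"dy":0.791,"dz":0,"rx":0,"ry":0,"rz":0},{"dx":-0.263,"dy":0.791,"dz":0,"rx":0,"ry":0,"rz":0},{"dx":-0.263,"dy":0.791,"dz":0,"rx":0,"ry":0,"rz":0},{"dx":-0.263,"dy":0.791,"dz":0,"rx":0,"ry":0,"rz":0},{"dx":0,"dy":0,"dz":0,"rx":0,"ry":0,"rz":-1},{"dx":0,"dy":0,"dz":0,"rx":0,"ry":0,"rz":-1},{"dx":0,"dy":0,"dz":0,"rx":0,"ry":0,"rz":-1},{"dx":0,"dy":0,"dz":0,"rx":0,"ry":0,"rz":-1},{"dx":0,"dy":0,"dz":0,"rx":0,"ry":0,"rz":-1},{"dx":0,"dy":0,"dz":0,"rx":0,"ry":0,"rz":-1},{"dx":0,"dy":0,"dz":0,"rx":0,"ry":0,"rz":-1}]' >/dev/null
python3 -m creep '[{"dx":0,"dy":0,"dz":0,"rx":0,"ry":0,"rz":-1},{"dx":0,"dy":0,"dz":0,"rx":0,"ry":0,"rz":-1},{"dx":0,"dy":0,"dz":0,"rx":0,"ry":0,"rz":-1},{"dx":0,"dy":0,"dz":0,"rx":0,"ry":0,"rz":-1},{"dx":0,"dy":0,"dz":0,"rx":0,"ry":0,"rz":-1},{"dx":0,"dy":0,"dz":0,"rx":0,"ry":0,"rz":-1},{"dx":0,"dy":0,"dz":0,"rx":0,"ry":0,"rz":-1},{"dx":0,"dy":0,"dz":0,"rx":0,"ry":0,"rz":-1},{"dx":0,"dy":0,"dz":0,"rx":0,"ry":0,"rz":-1},{"dx":0,"dy":0,"dz":0,"rx":0,"ry":0,"rz":-1},{"dx":0,"dy":0,"dz":0,"rx":0,"ry":0,"rz":-1},{"dx":0,"dy":0,"dz":0,"rx":0,"ry":0,"rz":-1}]' >/dev/null
python3 -m creep '[{"dx":0,"dy":0,"dz":0,"rx":0,"ry":0,"rz":-1},{"dx":0,"dy":0,"dz":0,"rx":0,"ry":0,"rz":-1},{"dx":0,"dy":0,"dz":0,"rx":0,"ry":0,"rz":-1},{"dx":0,"dy":0,"dz":0,"rx":0,"ry":0,"rz":-1},{"dx":0,"dy":0,"dz":0,"rx":0,"ry":0,"rz":-1},{"dx":0,"dy":0,"dz":0,"rx":0,"ry":0,"rz":-1},{"dx":0,"dy":0,"dz":0,"rx":0,"ry":0,"rz":-1},{"dx":0,"dy":0,"dz":0,"rx":0,"ry":0,"rz":-0.7},{"dx":0,"dy":0,"dz":0,"rx":0,"ry":0,"rz":0},{"dx":0,"dy":0,"dz":0,"rx":0,"ry":0,"rz":0}]'
python3 - <<'E'
from h import *
print(st()["joint_pos"]);to(620.5,-95,49,-52)
E
```

```text
time: 24.03
tool_pos: [617.5, -95.3, 153.1]
orientation: [180.0, 0.1, -52.1]
ft_force: [0.2, 0.6, 0.2]
opening: 85.6
gripper_force: 0.0
[ 6.03321905e+00  2.48459880e+01 -4.64565448e+00 -3.49937184e-02
 -6.05749448e+01  3.18436291e+01]
shift [ 0.043 -0.064  2.602] turn [ 0.007  0.01  -0.023] |mm| 104.1
```

```bash
python3 -m creep '[{"dx":0.04,"dy":-0.06,"dz":0.8,"rx":0,"ry":0,"rz":0},{"dx":0,"dy":0,"dz":0.9,"rx":0,"ry":0,"rz":0},{"dx":0,"dy":0,"dz":0.9,"rx":0,"ry":0,"rz":0},{"dx":0,"dy":0,"dz":0,"rx":0,"ry":0,"rz":0},{"dx":0,"dy":0,"dz":0,"rx":0,"ry":0,"rz":0}]' -1
python3 -m creep '[{"dx":0,"dy":0,"dz":0,"rx":0,"ry":0,"rz":0},{"dx":0,"dy":0,"dz":0,"rx":0,"ry":0,"rz":0},{"dx":0,"dy":0,"dz":0,"rx":0,"ry":0,"rz":0},{"dx":0,"dy":0,"dz":0,"rx":0,"ry":0,"rz":0},{"dx":0,"dy":0,"dz":0,"rx":0,"ry":0,"rz":0},{"dx":0,"dy":0,"dz":0,"rx":0,"ry":0,"rz":0},{"dx":0,"dy":0,"dz":0,"rx":0,"ry":0,"rz":0},{"dx":0,"dy":0,"dz":0,"rx":0,"ry":0,"rz":0}]' 1
python3 -m creep '[{"dx":0,"dy":0,"dz":0,"rx":0,"ry":0,"rz":1},{"dx":0,"dy":0,"dz":0,"rx":0,"ry":0,"rz":1},{"dx":0,"dy":0,"dz":0,"rx":0,"ry":0,"rz":1}]' >/dev/null && python3 ok.py && python3 -m creep '[{"dx":0,"dy":0,"dz":0,"rx":0,"ry":0,"rz":1},{"dx":0,"dy":0,"dz":0,"rx":0,"ry":0,"rz":1},{"dx":0,"dy":0,"dz":0,"rx":0,"ry":0,"rz":1}]'>/dev/null && python3 ok.py && python3 -m creep '[{"dx":0,"dy":0,"dz":0,"rx":0,"ry":0,"rz":1},{"dx":0,"dy":0,"dz":0,"rx":0,"ry":0,"rz":1},{"dx":0,"dy":0,"dz":0,"rx":0,"ry":0,"rz":1}]' >/dev/null&& python3 ok.py && python3 -m creep '[{"dx":0,"dy":0,"dz":0,"rx":0,"ry":0,"rz":1},{"dx":0,"dy":0,"dz":0,"rx":0,"ry":0,"rz":1}]' >/dev/null&& python3 ok.py && python3 -m creep '[{"dx":0,"dy":0,"dz":0,"rx":0,"ry":0,"rz":1},{"dx":0,"dy":0,"dz":0,"rx":0,"ry":0,"rz":1}]' >/dev/null&& python3 ok.py && python3 -m creep '[{"dx":0,"dy":0,"dz":0,"rx":0,"ry":0,"rz":1},{"dx":0,"dy":0,"dz":0,"rx":0,"ry":0,"rz":1}]' >/dev/null&& python3 ok.py && python3 -m creep '[{"dx":0,"dy":0,"dz":0,"rx":0,"ry":0,"rz":1},{"dx":0,"dy":0,"dz":0,"rx":0,"ry":0,"rz":1}]' >/dev/null&& python3 ok.py && python3 -m creep '[{"dx":0,"dy":0,"dz":0,"rx":0,"ry":0,"rz":1},{"dx":0,"dy":0,"dz":0,"rx":0,"ry":0,"rz":1}]' >/dev/null&& python3 ok.py
```

```text
time: 24.45
tool_pos: [619.9, -95.4, 48.8]
orientation: [179.8, 0.1, -52.1]
ft_force: [0.6, -0.0, 0.5]
opening: 85.7
gripper_force: 0.0
time: 25.12
tool_pos: [620.9, -95.8, 52.1]
orientation: [-180.0, -0.1, -52.0]
ft_force: [-3.8, -1.6, 5.0]
opening: 13.2
gripper_force: 59.8
   tz 0.13 yaw -70.3 grip 60 j6 14
   tz 0.16 yaw -88.3 grip 60 j6 -4
   tz 0.13 yaw -106.3 grip 60 j6 -22
   tz 0.16 yaw -118.3 grip 60 j6 -34
   tz 0.11 yaw -130.3 grip 60 j6 -46
   tz 0.11 yaw -142.3 grip 60 j6 -58
   tz 0.16 yaw -154.3 grip 60 j6 -70
   tz 0.13 yaw -166.3 grip 60 j6 -82
```

```bash
python3 -m creep '[{"dx":0,"dy":0,"dz":0,"rx":0,"ry":0,"rz":1},{"dx":0,"dy":0,"dz":0,"rx":0,"ry":0,"rz":1}]' >/dev/null && python3 ok.py && python3 -m creep '[{"dx":0,"dy":0,"dz":0,"rx":0,"ry":0,"rz":1},{"dx":0,"dy":0,"dz":0,"rx":0,"ry":0,"rz":1}]'>/dev/null && python3 ok.py && python3 -m creep '[{"dx":0,"dy":0,"dz":0,"rx":0,"ry":0,"rz":1},{"dx":0,"dy":0,"dz":0,"rx":0,"ry":0,"rz":1}]' >/dev/null&& python3 ok.py && python3 -m creep '[{"dx":0,"dy":0,"dz":0,"rx":0,"ry":0,"rz":1}]' >/dev/null&& python3 ok.py
```

```text
tz 1.98 yaw -178.1 grip 77 j6 -94
```

```bash
python3 -m creep '[{"dx":0,"dy":0,"dz":0,"rx":0,"ry":0,"rz":0.6},{"dx":0,"dy":0,"dz":0,"rx":0,"ry":0,"rz":0}]' >/dev/null; python3 ok.py
python3 -m creep '[{"dx":0,"dy":0,"dz":0,"rx":0,"ry":0,"rz":-0.6},{"dx":0,"dy":0,"dz":0,"rx":0,"ry":0,"rz":0}]' >/dev/null; python3 ok.py
python3 -m creep '[{"dx":0,"dy":0,"dz":0,"rx":0,"ry":0,"rz":0},{"dx":0,"dy":0,"dz":0,"rx":0,"ry":0,"rz":0},{"dx":0,"dy":0,"dz":0,"rx":0,"ry":0,"rz":0},{"dx":0,"dy":0,"dz":0,"rx":0,"ry":0,"rz":0},{"dx":0,"dy":0,"dz":0,"rx":0,"ry":0,"rz":0},{"dx":0,"dy":0,"dz":-0.9,"rx":0,"ry":0,"rz":0},{"dx":0,"dy":0,"dz":-0.9,"rx":0,"ry":0,"rz":0},{"dx":0,"dy":0,"dz":-0.8,"rx":0,"ry":0,"rz":0},{"dx":0,"dy":0,"dz":0,"rx":0,"ry":0,"rz":-1},{"dx":0,"dy":0,"dz":0,"rx":0,"ry":0,"rz":-1},{"dx":0,"dy":0,"dz":0,"rx":0,"ry":0,"rz":-1},{"dx":0,"dy":0,"dz":0,"rx":0,"ry":0,"rz":-1}]' -1
python3 -m creep '[{"dx":0,"dy":0,"dz":0,"rx":0,"ry":0,"rz":-1},{"dx":0,"dy":0,"dz":0,"rx":0,"ry":0,"rz":-1},{"dx":0,"dy":0,"dz":0,"rx":0,"ry":0,"rz":-1},{"dx":0,"dy":0,"dz":0,"rx":0,"ry":0,"rz":-1},{"dx":0,"dy":0,"dz":0,"rx":0,"ry":0,"rz":-1},{"dx":0,"dy":0,"dz":0,"rx":0,"ry":0,"rz":-1},{"dx":0,"dy":0,"dz":0,"rx":0,"ry":0,"rz":-1},{"dx":0,"dy":0,"dz":0,"rx":0,"ry":0,"rz":-1},{"dx":0,"dy":0,"dz":0,"rx":0,"ry":0,"rz":-1},{"dx":0,"dy":0,"dz":0,"rx":0,"ry":0,"rz":-1},{"dx":0,"dy":0,"dz":0,"rx":0,"ry":0,"rz":-1},{"dx":0,"dy":0,"dz":0,"rx":0,"ry":0,"rz":-1}]' >/dev/null
python3 -m creep '[{"dx":0,"dy":0,"dz":0,"rx":0,"ry":0,"rz":-1},{"dx":0,"dy":0,"dz":0,"rx":0,"ry":0,"rz":-1},{"dx":0,"dy":0,"dz":0,"rx":0,"ry":0,"rz":-1},{"dx":0,"dy":0,"dz":0,"rx":0,"ry":0,"rz":-1},{"dx":0,"dy":0,"dz":0,"rx":0,"ry":0,"rz":-1},{"dx":0,"dy":0,"dz":0,"rx":0,"ry":0,"rz":-1},{"dx":0,"dy":0,"dz":0,"rx":0,"ry":0,"rz":-1},{"dx":0,"dy":0,"dz":0,"rx":0,"ry":0,"rz":-1},{"dx":0,"dy":0,"dz":0,"rx":0,"ry":0,"rz":-1},{"dx":0,"dy":0,"dz":0,"rx":0,"ry":0,"rz":-1},{"dx":0,"dy":0,"dz":0,"rx":0,"ry":0,"rz":-1},{"dx":0,"dy":0,"dz":0,"rx":0,"ry":0,"rz":-1}]'
python3 - <<'E'
from h import *
wings(env.camera("wrist"));wings(env.camera("scene"))
to(607.3,-214.5,150,53.4)
E
```

```text
tz 1.67 yaw 178.7 grip 113 j6 -97
   tz 1.19 yaw -177.6 grip 74 j6 -94
time: 28.2
tool_pos: [621.3, -94.9, 155.1]
orientation: [-180.0, 0.2, -153.7]
ft_force: [0.1, 0.2, 0.2]
opening: 85.7
gripper_force: 0.0
time: 30.2
tool_pos: [621.2, -95.0, 154.6]
orientation: [-179.9, -0.1, -9.7]
ft_force: [-1.1, 0.5, 0.7]
opening: 85.3
gripper_force: 0.0
1392 [621.2 -95.1] 59 14 mark angle 5.0 238
1470 [ 607.8 -214. ] 61 14 mark angle 53.7 271
353 [514.9 -73.6] 35 10 mark angle 60.0 0
99 [495.2 -92.7] 40 17 mark angle 233.8 24
118 [ 488.8 -204. ] 14 62 mark angle 331.3 26
146 [621.5 -99.3] 62 17 mark angle 4.5 20
167 [ 608.2 -217.1] 60 16 mark angle 53.4 27
shift [0.178 3.002 0.115] turn [ 1.0000e-03 -2.0000e-02 -1.0574e+01] |mm| 120.4h.py:38: RuntimeWarning: Mean of empty slice.
  mk=((x[br][:,:2]-[cx,cy])@e).mean()
  ret = ret.dtype.type(ret / rcount)
```

```bash
python3 -m creep '[{"dx":0.05,"dy":0.75,"dz":0,"rx":0,"ry":0,"rz":0},{"dx":0.05,"dy":0.75,"dz":0,"rx":0,"ry":0,"rz":0},{"dx":0.04,"dy":0.75,"dz":0,"rx":0,"ry":0,"rz":0},{"dx":0.04,"dy":0.75,"dz":0,"rx":0,"ry":0,"rz":0},{"dx":0,"dy":0,"dz":0,"rx":0,"ry":0,"rz":-1},{"dx":0,"dy":0,"dz":0,"rx":0,"ry":0,"rz":-1},{"dx":0,"dy":0,"dz":0,"rx":0,"ry":0,"rz":-1},{"dx":0,"dy":0,"dz":0,"rx":0,"ry":0,"rz":-1},{"dx":0,"dy":0,"dz":0,"rx":0,"ry":0,"rz":-1},{"dx":0,"dy":0,"dz":0,"rx":0,"ry":0,"rz":-1},{"dx":0,"dy":0,"dz":0,"rx":0,"ry":0,"rz":-1},{"dx":0,"dy":0,"dz":0,"rx":0,"ry":0,"rz":-1}]' >/dev/null
python3 -m creep '[{"dx":0,"dy":0,"dz":0,"rx":0,"ry":0,"rz":-1},{"dx":0,"dy":0,"dz":0,"rx":0,"ry":0,"rz":-1},{"dx":0,"dy":0,"dz":0,"rx":0,"ry":0,"rz":-0.57},{"dx":0,"dy":0,"dz":0,"rx":0,"ry":0,"rz":0},{"dx":0,"dy":0,"dz":0,"rx":0,"ry":0,"rz":0}]'
python3 - <<'E'
from h import *
to(607.6,-214.3,49,53.6)
E
```

```text
time: 31.72
tool_pos: [607.5, -214.5, 154.8]
orientation: [179.9, -0.1, 53.2]
ft_force: [0.4, -0.0, -0.4]
opening: 85.7
gripper_force: 0.0
shift [ 1.000e-03 -3.000e-03  2.644e+00] turn [ 0.013 -0.015 -0.066] |mm| 105.8
```

```bash
python3 -m creep '[{"dx":0,"dy":0,"dz":0.85,"rx":0,"ry":0,"rz":-0.06},{"dx":0,"dy":0,"dz":0.9,"rx":0,"ry":0,"rz":0},{"dx":0,"dy":0,"dz":0.9,"rx":0,"ry":0,"rz":0},{"dx":0,"dy":0,"dz":0,"rx":0,"ry":0,"rz":0},{"dx":0,"dy":0,"dz":0,"rx":0,"ry":0,"rz":0}]' -1
python3 -m creep '[{"dx":0,"dy":0,"dz":0,"rx":0,"ry":0,"rz":0},{"dx":0,"dy":0,"dz":0,"rx":0,"ry":0,"rz":0},{"dx":0,"dy":0,"dz":0,"rx":0,"ry":0,"rz":0},{"dx":0,"dy":0,"dz":0,"rx":0,"ry":0,"rz":0},{"dx":0,"dy":0,"dz":0,"rx":0,"ry":0,"rz":0},{"dx":0,"dy":0,"dz":0,"rx":0,"ry":0,"rz":0},{"dx":0,"dy":0,"dz":0,"rx":0,"ry":0,"rz":0},{"dx":0,"dy":0,"dz":0,"rx":0,"ry":0,"rz":0}]' 1
python3 -m creep '[{"dx":0,"dy":0,"dz":0,"rx":0,"ry":0,"rz":1},{"dx":0,"dy":0,"dz":0,"rx":0,"ry":0,"rz":1},{"dx":0,"dy":0,"dz":0,"rx":0,"ry":0,"rz":1}]' >/dev/null && python3 ok.py && python3 -m creep '[{"dx":0,"dy":0,"dz":0,"rx":0,"ry":0,"rz":1},{"dx":0,"dy":0,"dz":0,"rx":0,"ry":0,"rz":1},{"dx":0,"dy":0,"dz":0,"rx":0,"ry":0,"rz":1}]'>/dev/null && python3 ok.py && python3 -m creep '[{"dx":0,"dy":0,"dz":0,"rx":0,"ry":0,"rz":1},{"dx":0,"dy":0,"dz":0,"rx":0,"ry":0,"rz":1},{"dx":0,"dy":0,"dz":0,"rx":0,"ry":0,"rz":1}]' >/dev/null&& python3 ok.py && python3 -m creep '[{"dx":0,"dy":0,"dz":0,"rx":0,"ry":0,"rz":1},{"dx":0,"dy":0,"dz":0,"rx":0,"ry":0,"rz":1}]' >/dev/null&& python3 ok.py && python3 -m creep '[{"dx":0,"dy":0,"dz":0,"rx":0,"ry":0,"rz":1},{"dx":0,"dy":0,"dz":0,"rx":0,"ry":0,"rz":1}]' >/dev/null&& python3 ok.py && python3 -m creep '[{"dx":0,"dy":0,"dz":0,"rx":0,"ry":0,"rz":1},{"dx":0,"dy":0,"dz":0,"rx":0,"ry":0,"rz":1}]' >/dev/null&& python3 ok.py && python3 -m creep '[{"dx":0,"dy":0,"dz":0,"rx":0,"ry":0,"rz":1},{"dx":0,"dy":0,"dz":0,"rx":0,"ry":0,"rz":1}]' >/dev/null&& python3 ok.py && python3 -m creep '[{"dx":0,"dy":0,"dz":0,"rx":0,"ry":0,"rz":1},{"dx":0,"dy":0,"dz":0,"rx":0,"ry":0,"rz":1}]' >/dev/null&& python3 ok.py
```

```text
time: 32.13
tool_pos: [606.5, -214.5, 47.3]
orientation: [-179.9, 0.1, 53.7]
ft_force: [0.6, -0.1, 1.1]
opening: 85.2
gripper_force: 0.0
time: 32.8
tool_pos: [608.1, -214.6, 49.9]
orientation: [179.8, -0.1, 53.8]
ft_force: [-1.1, 0.5, 5.0]
opening: 13.5
gripper_force: 59.3
   tz 0.15 yaw 35.5 grip 59 j6 131
   tz 0.09 yaw 17.5 grip 59 j6 113
   tz 0.13 yaw -0.5 grip 59 j6 95
   tz 0.15 yaw -12.5 grip 59 j6 83
   tz 0.09 yaw -24.5 grip 59 j6 71
   tz 0.16 yaw -36.5 grip 59 j6 59
   tz 0.1 yaw -48.5 grip 59 j6 47
   tz 0.17 yaw -60.5 grip 59 j6 35
```

```bash
python3 ok.py && python3 -m creep '[{"dx":0,"dy":0,"dz":0,"rx":0,"ry":0,"rz":1},{"dx":0,"dy":0,"dz":0,"rx":0,"ry":0,"rz":1}]' >/dev/null && python3 ok.py && python3 -m creep '[{"dx":0,"dy":0,"dz":0,"rx":0,"ry":0,"rz":1},{"dx":0,"dy":0,"dz":0,"rx":0,"ry":0,"rz":1}]'>/dev/null && python3 ok.py && python3 -m creep '[{"dx":0,"dy":0,"dz":0,"rx":0,"ry":0,"rz":1},{"dx":0,"dy":0,"dz":0,"rx":0,"ry":0,"rz":1}]' >/dev/null&& python3 ok.py && python3 -m creep '[{"dx":0,"dy":0,"dz":0,"rx":0,"ry":0,"rz":1}]' >/dev/null&& python3 ok.py
```

```text
tz 0.17 yaw -60.5 grip 59 j6 35
   tz 0.15 yaw -72.5 grip 59 j6 23
   tz 0.11 yaw -84.5 grip 59 j6 11
   tz 2.45 yaw -95.8 grip 159 j6 -1
```

```bash
python3 -m creep '[{"dx":0,"dy":0,"dz":0,"rx":0,"ry":0,"rz":0.5},{"dx":0,"dy":0,"dz":0,"rx":0,"ry":0,"rz":0}]' >/dev/null; python3 ok.py
python3 -m creep '[{"dx":0,"dy":0,"dz":0,"rx":0,"ry":0,"rz":-0.5},{"dx":0,"dy":0,"dz":0,"rx":0,"ry":0,"rz":0}]' >/dev/null; python3 ok.py
python3 -m creep '[{"dx":0,"dy":0,"dz":0,"rx":0,"ry":0,"rz":0},{"dx":0,"dy":0,"dz":0,"rx":0,"ry":0,"rz":0},{"dx":0,"dy":0,"dz":0,"rx":0,"ry":0,"rz":0},{"dx":0,"dy":0,"dz":0,"rx":0,"ry":0,"rz":0},{"dx":0,"dy":0,"dz":0,"rx":0,"ry":0,"rz":0},{"dx":0,"dy":0,"dz":-1,"rx":0,"ry":0,"rz":0},{"dx":0,"dy":0,"dz":-1,"rx":0,"ry":0,"rz":0},{"dx":0,"dy":0,"dz":-1,"rx":0,"ry":0,"rz":0},{"dx":0,"dy":0,"dz":-1,"rx":0,"ry":0,"rz":0},{"dx":0,"dy":0,"dz":-1,"rx":0,"ry":0,"rz":0},{"dx":0,"dy":0,"dz":-1,"rx":0,"ry":0,"rz":0},{"dx":0,"dy":0,"dz":-0.3,"rx":0,"ry":0,"rz":0}]' -1
python3 - <<'E'
from h import *
wings(env.camera("wrist"))
to(520,140,300,-85)
E
```

```text
tz 3.44 yaw -98.4 grip 188 j6 -4
   tz 2.21 yaw -95.5 grip 152 j6 -1
time: 36.22
tool_pos: [609.2, -215.4, 309.2]
orientation: [-179.2, -0.1, -96.2]
ft_force: [0.1, -0.8, 1.0]
opening: 85.5
gripper_force: 0.0
502 [ 608.1 -214.1] 14 60 mark angle 273.3 80
528 [ 489.2 -201.1] 14 60 mark angle 330.7 134
535 [621.3 -95.6] 60 15 mark angle 4.7 66
242 [508.8 -74.6] 40 13 mark angle 63.2 2
shift [-8.59   3.187  0.166] turn [-0.146 -0.028 -1.867] |mm| 366.5
```

```bash
python3 -m creep '[{"dx":-0.86,"dy":0.319,"dz":0,"rx":0,"ry":0,"rz":0},{"dx":-0.86,"dy":0.319,"dz":0,"rx":0,"ry":0,"rz":0},{"dx":-0.86,"dy":0.319,"dz":0,"rx":0,"ry":0,"rz":0},{"dx":-0.86,"dy":0.319,"dz":0,"rx":0,"ry":0,"rz":0},{"dx":-0.86,"dy":0.319,"dz":0,"rx":0,"ry":0,"rz":0},{"dx":-0.86,"dy":0.319,"dz":0,"rx":0,"ry":0,"rz":0},{"dx":-0.86,"dy":0.319,"dz":0,"rx":0,"ry":0,"rz":0},{"dx":-0.86,"dy":0.319,"dz":0,"rx":0,"ry":0,"rz":0},{"dx":-0.86,"dy":0.319,"dz":0,"rx":0,"ry":0,"rz":0},{"dx":-0.86,"dy":0.319,"dz":0,"rx":-0.14,"ry":0,"rz":-0.9},{"dx":0,"dy":0,"dz":0,"rx":0,"ry":0,"rz":-0.95},{"dx":0,"dy":0,"dz":0,"rx":0,"ry":0,"rz":0}]' -1
python3 - <<'E'
from h import *
p=env.camera("wrist");cv2.imwrite("pics/w6.png",p["image"]);print(st()["tool_pos"],st()["orientation"])
w=cloud(p);C=cv2.cvtColor(p["image"],cv2.COLOR_BGR2HSV).astype(int)
m=(w[...,2]>132)&(w[...,2]<147)&(C[...,0]>3)&(C[...,0]<19)&(C[...,1]>80)
n,l=cv2.connectedComponents(m.astype(np.uint8))
for i in range(1,n):
    k=l==i
    if k.sum()<40: continue
    x=w[k];r=cv2.minAreaRect(x[:,:2].astype(np.float32));print("cop",k.sum(),np.round(r[0],1),np.round(r[1]),"ang",line(x)[1].round(1),np.argwhere(k).mean(0)[::-1].round())
b=(C[...,0]>100)&(C[...,0]<125)&(C[...,1]>100)&(w[...,2]>136)&(w[...,2]<144)
x=w[b];r=cv2.minAreaRect(x[:,:2].astype(np.float32));print("rail top",b.sum(),r,line(x))
# pegs: thin points between z 125..155 in front of the rail
for d in env.masks_of(p,"peg1"):
    print(round(d["score"],2),d["uv"],d["pixels"].sum())
a=np.radians(line(x)[1]-90);ax=np.array([np.cos(a),np.sin(a)]);ay=np.array([-ax[1],ax[0]])
rc=np.array(r[0]);t=(w[...,:2]-rc)@ax;u=(w[...,:2]-rc)@ay
m=(w[...,2]>118)&(w[...,2]<160)&(t<-15)&(t>-115)&(abs(u)<150)&(C[...,1]<80)
n,l=cv2.connectedComponents(m.astype(np.uint8))
for i in range(1,n):
    k=l==i
    if k.sum()<60: continue
    f=np.polyfit(t[k],u[k],1);tip=t[k].min();print("peg",k.sum(),"u med",np.median(u[k]).round(1),"slope",f[0].round(3),"t",tip.round(1),t[k].max().round(1),"z tip",w[k][t[k]<tip+10][:,2].max().round(1),"mid",(rc+ax*(tip+47)+ay*np.median(u[k])).round(1))
E
```

```text
time: 37.27
tool_pos: [516.9, 143.2, 300.3]
orientation: [179.2, 0.1, -84.8]
ft_force: [0.1, -0.5, 0.3]
opening: 85.1
gripper_force: 0.0
[517.17740488 142.04571834 300.30998608] [ 1.79236128e+02  1.20725410e-01 -8.51506713e+01]
cop 480 [446.7  84. ] [ 8. 59.] ang 106.3 [344. 146.]
cop 389 [401.2 209.2] [59.  8.] ang 73.8 [366. 254.]
cop 214 [452.5 307.2] [ 8. 51.] ang 113.3 [314. 322.]
rail top 2529 ((640.0152587890625, 213.034912109375), (19.477096557617188, 262.0287780761719), 7.448254585266113) (array([646.615651  , 155.33388791]), np.float64(98.02358352682121))
0.92 [174.7, 205.8] 7888
0.7 [98.2, 104.3] 2749
peg 715 u med -82.0 slope -0.017 t -101.8 -15.0 z tip 151.7 mid [597.2 124.2]
peg 604 u med 11.7 slope -0.011 t -100.4 -15.1 z tip 152.4 mid [585.5 217.1]
peg 553 u med 105.8 slope -0.007 t -98.5 -15.4 z tip 151.6 mid [574.3 310.6]
```

View pics/w6.png

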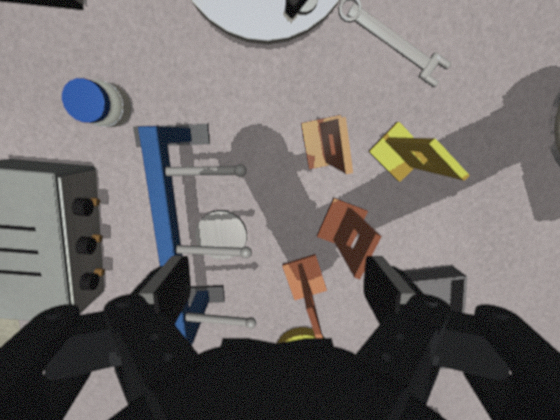

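Bracket B (wrist pixel (350,237)) has since been knocked aside, to about (401,209). There are five candidates:
- Copper at wrist pixels (328,145), (350,237) and (305,295): these fit the description.
- Yellow at (430,155), and another at the bench's left: these are the look-alikes.

I'm confirming this in one crop.

Run:
```python
from h import *
i=env.camera("wrist")["image"][100:345,270:480];cv2.imwrite("pics/c7.png",cv2.resize(i,None,fx=2.4,fy=2.4))
to(446.7,84,225,-73.7)
```

```text
shift [1.273 1.857 1.909] turn [ 0.122  0.032 -1.933] |mm| 118.1
```

View pics/c7.png

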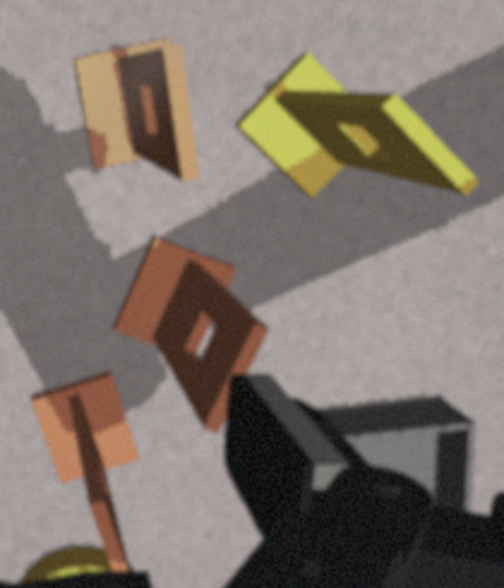

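The crop confirms three copper brackets and one yellow look-alike at upper right. I'm reaching for the copper bracket at top left (A).

```bash
python3 -m creep '[{"dx":0.42,"dy":0.62,"dz":0.64,"rx":0.12,"ry":0.03,"rz":0},{"dx":0.42,"dy":0.62,"dz":0.64,"rx":0,"ry":0,"rz":0},{"dx":0.42,"dy":0.62,"dz":0.64,"rx":0,"ry":0,"rz":0},{"dx":0,"dy":0,"dz":0,"rx":0,"ry":0,"rz":-0.95},{"dx":0,"dy":0,"dz":0,"rx":0,"ry":0,"rz":-0.95},{"dx":0,"dy":0,"dz":0,"rx":0,"ry":0,"rz":0},{"dx":0,"dy":0,"dz":0,"rx":0,"ry":0,"rz":0}]' -1
cat >> h.py <<'E'
def copper(p,near=None):
    w=cloud(p);C=cv2.cvtColor(p["image"],cv2.COLOR_BGR2HSV).astype(int)
    m=(w[...,2]>131)&(w[...,2]<148)&(C[...,0]>3)&(C[...,0]<19)&(C[...,1]>80)
    n,l=cv2.connectedComponents(m.astype(np.uint8))
    for i in range(1,n):
        k=l==i
        if k.sum()<40: continue
        x=w[k];r=cv2.minAreaRect(x[:,:2].astype(np.float32));print("cop",k.sum(),np.round(r[0],1),np.round(r[1]),"ang",line(x)[1].round(1))
E
python3 - <<'E'
from h import *
copper(env.camera("wrist"));to(446.7,84,92,-73.7)
E
```

```text
time: 38.0
tool_pos: [447.9, 84.0, 224.6]
orientation: [-180.0, -0.0, -74.0]
ft_force: [0.6, -0.7, 0.4]
opening: 85.5
gripper_force: 0.0
cop 623 [446.6  84.2] [ 8. 60.] ang 106.4
cop 325 [398.3 199.1] [39.  8.] ang 70.3
shift [-3.000e-03  3.800e-02  3.317e+00] turn [-0.01  -0.005 -0.05 ] |mm| 132.7
```

```bash
python3 -m creep '[{"dx":0,"dy":0.03,"dz":0.8,"rx":0,"ry":0,"rz":-0.04},{"dx":0,"dy":0,"dz":0.8,"rx":0,"ry":0,"rz":0},{"dx":0,"dy":0,"dz":0.8,"rx":0,"ry":0,"rz":0},{"dx":0,"dy":0,"dz":0.6,"rx":0,"ry":0,"rz":0},{"dx":0,"dy":0,"dz":0.3,"rx":0,"ry":0,"rz":0},{"dx":0,"dy":0,"dz":0,"rx":0,"ry":0,"rz":0},{"dx":0,"dy":0,"dz":0,"rx":0,"ry":0,"rz":0}]' -1
python3 -m creep '[{"dx":0,"dy":0,"dz":0,"rx":0,"ry":0,"rz":0},{"dx":0,"dy":0,"dz":0,"rx":0,"ry":0,"rz":0},{"dx":0,"dy":0,"dz":0,"rx":0,"ry":0,"rz":0},{"dx":0,"dy":0,"dz":0,"rx":0,"ry":0,"rz":0},{"dx":0,"dy":0,"dz":0,"rx":0,"ry":0,"rz":0},{"dx":0,"dy":0,"dz":0,"rx":0,"ry":0,"rz":0},{"dx":0,"dy":0,"dz":0,"rx":0,"ry":0,"rz":0},{"dx":0,"dy":0,"dz":0,"rx":0,"ry":0,"rz":0}]' 1
python3 -m creep '[{"dx":0,"dy":0,"dz":-0.4,"rx":0,"ry":0,"rz":0},{"dx":0,"dy":0,"dz":-0.6,"rx":0,"ry":0,"rz":0},{"dx":0,"dy":0,"dz":-0.6,"rx":0,"ry":0,"rz":0},{"dx":0,"dy":0,"dz":-0.4,"rx":0,"ry":0,"rz":0},{"dx":0,"dy":0,"dz":0,"rx":0,"ry":0,"rz":0},{"dx":0,"dy":0,"dz":0,"rx":0,"ry":0,"rz":0}]'
python3 - <<'E'
from h import *
a=np.radians(7.45);X=np.array([np.cos(a),np.sin(a)]);m=np.array([597.7,123.6])-70*X;print(m)
to(m[0],m[1],154,-82.55)
E
```

```text
time: 38.63
tool_pos: [447.0, 84.3, 92.3]
orientation: [180.0, -0.1, -73.6]
ft_force: [-0.6, -0.5, 0.2]
opening: 85.7
gripper_force: 0.0
time: 39.3
tool_pos: [446.2, 84.1, 92.6]
orientation: [180.0, -0.1, -73.5]
ft_force: [-3.1, 0.6, 4.3]
opening: 7.0
gripper_force: 59.7
time: 39.8
tool_pos: [445.9, 84.4, 171.7]
orientation: [180.0, 0.0, -73.5]
ft_force: [-0.5, 0.1, -3.4]
opening: 7.4
gripper_force: 59.0
[528.29091274 114.52373394]
shift [-0.138 -2.189  0.442] turn [1.000e-03 2.000e-03 1.502e+00] |mm| 89.5
```

```bash
python3 -m creep '[{"dx":-0.046,"dy":-0.73,"dz":0,"rx":0,"ry":0,"rz":0},{"dx":-0.046,"dy":-0.73,"dz":0,"rx":0,"ry":0,"rz":0},{"dx":-0.046,"dy":-0.73,"dz":0,"rx":0,"ry":0,"rz":0},{"dx":0,"dy":0,"dz":0.2,"rx":0,"ry":0,"rz":0.75},{"dx":0,"dy":0,"dz":0.28,"rx":0,"ry":0,"rz":0.75},{"dx":0,"dy":0,"dz":0,"rx":0,"ry":0,"rz":0},{"dx":0,"dy":0,"dz":0,"rx":0,"ry":0,"rz":0},{"dx":0,"dy":0,"dz":0,"rx":0,"ry":0,"rz":0}]'
python3 - <<'E'
from h import *
a=np.radians(7.45);X=np.array([np.cos(a),np.sin(a)]);m=np.array([597.7,123.6])-70*X
to(m[0],m[1],152.5,-82.55)
p=env.camera("scene");P=[np.r_[np.array([597.7,123.6])+t*X,135-t*9/40] for t in(-40,0,45)]
i=p["image"].copy()
c=proj(p,np.array(P)).round(1);print(c)
tp=st()["tool_pos"];e=proj(p,np.array([[tp[0],tp[1],tp[2]-92.5+85]]));print("eye expected",e)
u,v=c[0].astype(int);cv2.imwrite("pics/s8.png",cv2.resize(i[v-50:v+50,u-60:u+60],(720,600)))
E
```

```text
time: 40.47
tool_pos: [528.3, 114.2, 152.2]
orientation: [179.9, -0.1, -82.4]
ft_force: [0.5, 0.6, -3.2]
opening: 7.4
gripper_force: 59.8
shift [-0.008 -0.    -0.007] turn [ 0.015 -0.015  0.025] |mm| 0.4
[[311.3 175.7]
 [323.6 183.8]
 [337.5 193. ]]
eye expected [[302.11818804 170.98210227]]
```

View pics/s8.png

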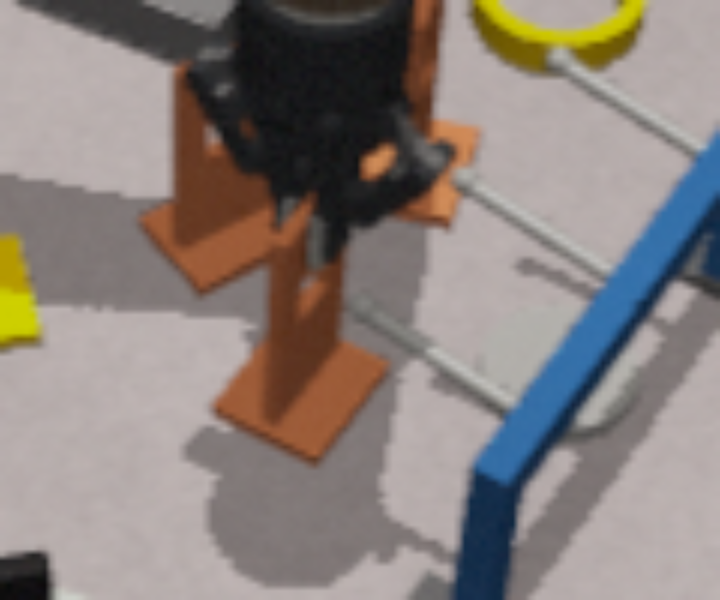

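The scene crop shows the gripped bracket in front of the first peg, its tip at crop pixel (360,300), with the eye at about (312,290) in line with it. I'm sliding it on.

```bash
python3 -m creep '[{"dx":0,"dy":-0.25,"dz":0,"rx":0,"ry":0,"rz":0},{"dx":0,"dy":-0.25,"dz":0,"rx":0,"ry":0,"rz":0},{"dx":0,"dy":-0.25,"dz":0,"rx":0,"ry":0,"rz":0},{"dx":0,"dy":0,"dz":0,"rx":0,"ry":0,"rz":0}]'
python3 -m creep '[{"dx":0,"dy":-0.25,"dz":0.02,"rx":0,"ry":0,"rz":0},{"dx":0,"dy":-0.25,"dz":0.06,"rx":0,"ry":0,"rz":0},{"dx":0,"dy":-0.25,"dz":0.06,"rx":0,"ry":0,"rz":0},{"dx":0,"dy":-0.25,"dz":0.06,"rx":0,"ry":0,"rz":0},{"dx":0,"dy":0,"dz":0,"rx":0,"ry":0,"rz":0}]'
python3 -m creep '[{"dx":0,"dy":0,"dz":0.1,"rx":0,"ry":0,"rz":0},{"dx":0,"dy":0,"dz":0.05,"rx":0,"ry":0,"rz":0},{"dx":0,"dy":0,"dz":0,"rx":0,"ry":0,"rz":0}]'
```

```text
time: 40.85
tool_pos: [561.5, 119.1, 153.5]
orientation: [-179.8, -0.0, -82.5]
ft_force: [1.2, 0.8, -3.0]
opening: 7.2
gripper_force: 59.8
time: 41.27
tool_pos: [600.3, 123.9, 143.9]
orientation: [-180.0, -0.1, -82.5]
ft_force: [0.3, 0.2, -3.8]
opening: 6.8
gripper_force: 59.8
time: 41.52
tool_pos: [597.2, 123.3, 138.1]
orientation: [179.9, -0.1, -82.5]
ft_force: [-0.1, 0.4, -3.9]
opening: 6.9
gripper_force: 59.8
```

```bash
python3 -m creep '[{"dx":0,"dy":0,"dz":0.06,"rx":0,"ry":0,"rz":0},{"dx":0,"dy":0,"dz":0,"rx":0,"ry":0,"rz":0}]'
python3 -m creep '[{"dx":0,"dy":0,"dz":0.05,"rx":0,"ry":0,"rz":0},{"dx":0,"dy":0,"dz":0,"rx":0,"ry":0,"rz":0}]'
```

```text
time: 41.68
tool_pos: [597.7, 123.5, 136.4]
orientation: [180.0, -0.0, -82.5]
ft_force: [0.3, -0.6, -5.1]
opening: 6.6
gripper_force: 59.8
time: 41.85
tool_pos: [598.2, 123.6, 134.7]
orientation: [-180.0, -0.0, -82.5]
ft_force: [0.9, 0.1, -3.8]
opening: 7.1
gripper_force: 59.9
```

```bash
python3 -m creep '[{"dx":0,"dy":0,"dz":0.05,"rx":0,"ry":0,"rz":0},{"dx":0,"dy":0,"dz":0,"rx":0,"ry":0,"rz":0}]'
python3 -m creep '[{"dx":0,"dy":0,"dz":0.03,"rx":0,"ry":0,"rz":0},{"dx":0,"dy":0,"dz":0,"rx":0,"ry":0,"rz":0}]'
```

```text
time: 42.02
tool_pos: [598.5, 123.7, 134.1]
orientation: [-179.9, -0.1, -82.5]
ft_force: [-2.5, -0.5, 2.6]
opening: 7.2
gripper_force: 61.0
time: 42.18
tool_pos: [598.6, 123.7, 134.0]
orientation: [-179.9, -0.1, -82.4]
ft_force: [-4.1, 0.3, 8.1]
opening: 7.1
gripper_force: 62.0
```

```bash
python3 -m creep '[{"dx":0,"dy":0,"dz":0,"rx":0,"ry":0,"rz":0},{"dx":0,"dy":0,"dz":0,"rx":0,"ry":0,"rz":0},{"dx":0,"dy":0,"dz":0,"rx":0,"ry":0,"rz":0},{"dx":0,"dy":0,"dz":0,"rx":0,"ry":0,"rz":0},{"dx":0,"dy":0,"dz":0,"rx":0,"ry":0,"rz":0}]' 0.2
python3 -m creep '[{"dx":0,"dy":0,"dz":-0.4,"rx":0,"ry":0,"rz":0},{"dx":0,"dy":0,"dz":-0.9,"rx":0,"ry":0,"rz":0},{"dx":0,"dy":0,"dz":-0.9,"rx":0,"ry":0,"rz":0},{"dx":0,"dy":0,"dz":-0.9,"rx":0,"ry":0,"rz":0},{"dx":0,"dy":0,"dz":-0.9,"rx":0,"ry":0,"rz":0}]'
python3 - <<'E'
from h import *
p=env.camera("scene");cv2.imwrite("pics/s9.png",cv2.resize(p["image"][90:260,230:450],(780,600)))
to(405,195,290,-106.2)
E
```

```text
time: 42.6
tool_pos: [598.3, 123.6, 131.3]
orientation: [-180.0, -0.1, -82.5]
ft_force: [-0.0, -0.0, 0.1]
opening: 34.1
gripper_force: 0.0
time: 43.02
tool_pos: [598.0, 123.5, 293.1]
orientation: [-180.0, -0.1, -82.5]
ft_force: [0.8, 0.9, -0.3]
opening: 34.1
gripper_force: 0.0
shift [-2.41   4.647  0.234] turn [-0.151  0.03   3.959] |mm| 209.6
```

View pics/s9.png

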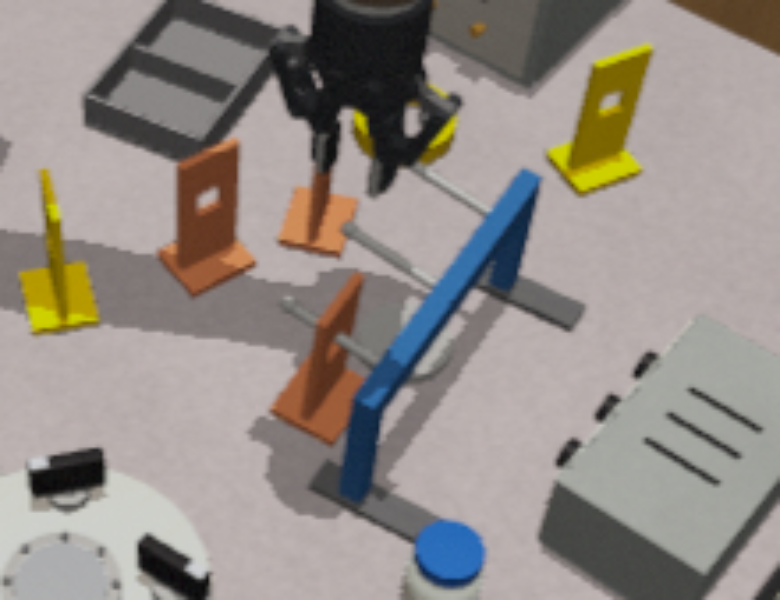

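Bracket A hangs on the first peg at crop (335,345). Bracket B is next.

```bash
python3 -m creep '[{"dx":-0.4,"dy":0.775,"dz":0,"rx":0,"ry":0,"rz":0},{"dx":-0.4,"dy":0.775,"dz":0,"rx":0,"ry":0,"rz":0},{"dx":-0.4,"dy":0.775,"dz":0,"rx":0,"ry":0,"rz":0},{"dx":-0.4,"dy":0.775,"dz":0,"rx":0,"ry":0,"rz":0},{"dx":-0.4,"dy":0.775,"dz":0,"rx":0,"ry":0,"rz":0},{"dx":-0.4,"dy":0.775,"dz":0,"rx":0,"ry":0,"rz":0},{"dx":0,"dy":0,"dz":0,"rx":0,"ry":0,"rz":0.99},{"dx":0,"dy":0,"dz":0,"rx":0,"ry":0,"rz":0.99},{"dx":0,"dy":0,"dz":0,"rx":0,"ry":0,"rz":0.99},{"dx":0,"dy":0,"dz":0,"rx":0,"ry":0,"rz":0.99},{"dx":0,"dy":0,"dz":0,"rx":0,"ry":0,"rz":0},{"dx":0,"dy":0,"dz":0,"rx":0,"ry":0,"rz":0}]' -1
python3 - <<'E'
from h import *
copper(env.camera("wrist"));print("sc");copper(env.camera("scene"));to(401.2,209.2,92,-106.2)
E
```

```text
time: 44.07
tool_pos: [401.2, 194.6, 291.2]
orientation: [-180.0, -0.0, -106.1]
ft_force: [0.0, 0.2, -0.5]
opening: 85.7
gripper_force: 0.0
cop 462 [597.5 122.7] [ 7. 58.] ang 97.5
cop 372 [400.7 209.4] [59.  7.] ang 74.1
cop 412 [450.3 311.5] [ 9. 60.] ang 113.5
sc
cop 438 [ 535.9 1141.2] [445. 220.] ang 18.1
cop 40 [450.6 309. ] [ 7. 64.] ang 113.1
cop 73 [ 72.6 -53.6] [76. 18.] ang 55.5
cop 70 [399.5 206.2] [63. 14.] ang 75.1
shift [-0.355  0.106  4.981] turn [-0.004 -0.008  0.008] |mm| 199.8
```

```bash
python3 -m creep '[{"dx":-0.36,"dy":0.11,"dz":0.8,"rx":0,"ry":0,"rz":-0.03},{"dx":0,"dy":0,"dz":0.9,"rx":0,"ry":0,"rz":0},{"dx":0,"dy":0,"dz":0.9,"rx":0,"ry":0,"rz":0},{"dx":0,"dy":0,"dz":0.9,"rx":0,"ry":0,"rz":0},{"dx":0,"dy":0,"dz":0.8,"rx":0,"ry":0,"rz":0},{"dx":0,"dy":0,"dz":0.5,"rx":0,"ry":0,"rz":0},{"dx":0,"dy":0,"dz":0.15,"rx":0,"ry":0,"rz":0},{"dx":0,"dy":0,"dz":0,"rx":0,"ry":0,"rz":0},{"dx":0,"dy":0,"dz":0,"rx":0,"ry":0,"rz":0}]' -1
python3 -m creep '[{"dx":0,"dy":0,"dz":0,"rx":0,"ry":0,"rz":0},{"dx":0,"dy":0,"dz":0,"rx":0,"ry":0,"rz":0},{"dx":0,"dy":0,"dz":0,"rx":0,"ry":0,"rz":0},{"dx":0,"dy":0,"dz":0,"rx":0,"ry":0,"rz":0},{"dx":0,"dy":0,"dz":0,"rx":0,"ry":0,"rz":0},{"dx":0,"dy":0,"dz":0,"rx":0,"ry":0,"rz":0},{"dx":0,"dy":0,"dz":0,"rx":0,"ry":0,"rz":0},{"dx":0,"dy":0,"dz":0,"rx":0,"ry":0,"rz":0}]' 1
python3 -m creep '[{"dx":0,"dy":0,"dz":-0.4,"rx":0,"ry":0,"rz":0},{"dx":0,"dy":0,"dz":-0.6,"rx":0,"ry":0,"rz":0},{"dx":0,"dy":0,"dz":-0.6,"rx":0,"ry":0,"rz":0},{"dx":0,"dy":0,"dz":-0.4,"rx":0,"ry":0,"rz":0},{"dx":0,"dy":0,"dz":0,"rx":0,"ry":0,"rz":0},{"dx":0,"dy":0,"dz":0,"rx":0,"ry":0,"rz":0}]'
python3 - <<'E'
from h import *
a=np.radians(7.45);X=np.array([np.cos(a),np.sin(a)]);m=np.array([585.7,217.3])-70*X;print(m)
to(m[0],m[1],152.5,-82.55)
E
```

```text
time: 44.92
tool_pos: [401.9, 210.1, 94.2]
orientation: [-179.9, 0.0, -106.0]
ft_force: [0.1, -1.0, 0.6]
opening: 85.7
gripper_force: 0.0
time: 45.58
tool_pos: [401.2, 209.7, 93.7]
orientation: [-180.0, -0.0, -106.1]
ft_force: [-0.9, -0.2, 3.6]
opening: 7.0
gripper_force: 59.4
time: 46.08
tool_pos: [400.4, 209.3, 172.5]
orientation: [180.0, -0.0, -106.1]
ft_force: [-0.7, -0.2, -5.8]
opening: 7.0
gripper_force: 59.0
[516.29091274 208.22373394]
shift [-0.78  -2.792  0.498] turn [ 0.01  -0.006 -3.929] |mm| 117.7
```

```bash
python3 -m creep '[{"dx":-0.195,"dy":-0.698,"dz":0,"rx":0,"ry":0,"rz":0},{"dx":-0.195,"dy":-0.698,"dz":0,"rx":0,"ry":0,"rz":0},{"dx":-0.195,"dy":-0.698,"dz":0,"rx":0,"ry":0,"rz":0},{"dx":-0.195,"dy":-0.698,"dz":0,"rx":0,"ry":0,"rz":0},{"dx":0,"dy":0,"dz":0.1,"rx":0,"ry":0,"rz":-0.98},{"dx":0,"dy":0,"dz":0.12,"rx":0,"ry":0,"rz":-0.98},{"dx":0,"dy":0,"dz":0.12,"rx":0,"ry":0,"rz":-0.98},{"dx":0,"dy":0,"dz":0.13,"rx":0,"ry":0,"rz":-0.98},{"dx":0,"dy":0,"dz":0,"rx":0,"ry":0,"rz":0},{"dx":0,"dy":0,"dz":0,"rx":0,"ry":0,"rz":0},{"dx":0,"dy":0,"dz":0,"rx":0,"ry":0,"rz":0}]'
python3 - <<'E'
from h import *
to(516.3,208.2,153.5,-82.55)
E
```

```text
time: 47.0
tool_pos: [516.5, 208.3, 153.3]
orientation: [179.9, -0.1, -82.7]
ft_force: [-0.1, 0.3, -4.2]
opening: 7.1
gripper_force: 60.2
shift [ 0.001  0.005 -0.004] turn [ 0.02  -0.019 -0.023] |mm| 0.2
```

```bash
python3 -m creep '[{"dx":0,"dy":-0.25,"dz":0,"rx":0,"ry":0,"rz":0},{"dx":0,"dy":-0.25,"dz":0,"rx":0,"ry":0,"rz":0},{"dx":0,"dy":-0.25,"dz":0,"rx":0,"ry":0,"rz":0},{"dx":0,"dy":0,"dz":0,"rx":0,"ry":0,"rz":0}]'
python3 -m creep '[{"dx":0,"dy":-0.25,"dz":0.02,"rx":0,"ry":0,"rz":0},{"dx":0,"dy":-0.25,"dz":0.06,"rx":0,"ry":0,"rz":0},{"dx":0,"dy":-0.25,"dz":0.06,"rx":0,"ry":0,"rz":0},{"dx":0,"dy":-0.25,"dz":0.06,"rx":0,"ry":0,"rz":0},{"dx":0,"dy":0,"dz":0,"rx":0,"ry":0,"rz":0}]'
python3 -m creep '[{"dx":0,"dy":0,"dz":0.1,"rx":0,"ry":0,"rz":0},{"dx":0,"dy":0,"dz":0.1,"rx":0,"ry":0,"rz":0},{"dx":0,"dy":0,"dz":0.05,"rx":0,"ry":0,"rz":0},{"dx":0,"dy":0,"dz":0,"rx":0,"ry":0,"rz":0}]'
python3 -m creep '[{"dx":0,"dy":0,"dz":0.04,"rx":0,"ry":0,"rz":0},{"dx":0,"dy":0,"dz":0,"rx":0,"ry":0,"rz":0}]'
```

```text
time: 47.33
tool_pos: [549.7, 213.3, 154.8]
orientation: [-179.8, -0.0, -82.6]
ft_force: [1.3, 0.7, -5.1]
opening: 6.9
gripper_force: 60.3
time: 47.75
tool_pos: [588.5, 217.9, 145.5]
orientation: [-180.0, -0.1, -82.6]
ft_force: [-0.4, 0.1, -4.6]
opening: 7.0
gripper_force: 60.3
time: 48.08
tool_pos: [585.8, 217.4, 136.1]
orientation: [179.9, -0.1, -82.5]
ft_force: [0.4, 0.2, -4.6]
opening: 7.0
gripper_force: 60.5
time: 48.25
tool_pos: [586.3, 217.7, 135.6]
orientation: [-180.0, -0.1, -82.5]
ft_force: [-0.9, -0.2, -3.4]
opening: 7.2
gripper_force: 60.9
```

```bash
python3 -m creep '[{"dx":0,"dy":0,"dz":0.05,"rx":0,"ry":0,"rz":0},{"dx":0,"dy":0,"dz":0,"rx":0,"ry":0,"rz":0}]'
python3 -m creep '[{"dx":0,"dy":0,"dz":0,"rx":0,"ry":0,"rz":0},{"dx":0,"dy":0,"dz":0,"rx":0,"ry":0,"rz":0},{"dx":0,"dy":0,"dz":0,"rx":0,"ry":0,"rz":0},{"dx":0,"dy":0,"dz":0,"rx":0,"ry":0,"rz":0},{"dx":0,"dy":0,"dz":0,"rx":0,"ry":0,"rz":0}]' 0.2
python3 -m creep '[{"dx":0,"dy":0,"dz":-0.4,"rx":0,"ry":0,"rz":0},{"dx":0,"dy":0,"dz":-0.9,"rx":0,"ry":0,"rz":0},{"dx":0,"dy":0,"dz":-0.9,"rx":0,"ry":0,"rz":0},{"dx":0,"dy":0,"dz":-0.9,"rx":0,"ry":0,"rz":0},{"dx":0,"dy":0,"dz":-0.9,"rx":0,"ry":0,"rz":0}]'
python3 - <<'E'
from h import *
to(450.4,295,292,-66.5)
E
```

```text
time: 48.42
tool_pos: [586.6, 217.7, 135.1]
orientation: [-179.9, -0.1, -82.5]
ft_force: [-3.4, -1.3, 4.5]
opening: 7.1
gripper_force: 61.8
time: 48.83
tool_pos: [586.7, 217.7, 133.1]
orientation: [-180.0, -0.0, -82.6]
ft_force: [0.3, -0.1, -1.3]
opening: 34.3
gripper_force: 0.0
time: 49.25
tool_pos: [586.3, 217.6, 294.8]
orientation: [-180.0, -0.1, -82.6]
ft_force: [1.0, -0.8, -0.1]
opening: 34.5
gripper_force: 0.0
shift [-2.359  3.118  0.066] turn [-2.000e-03 -9.000e-03 -2.677e+00] |mm| 156.4
```

```bash
python3 -m creep '[{"dx":-0.59,"dy":0.78,"dz":0,"rx":0,"ry":0,"rz":0},{"dx":-0.59,"dy":0.78,"dz":0,"rx":0,"ry":0,"rz":0},{"dx":-0.59,"dy":0.78,"dz":0,"rx":0,"ry":0,"rz":0},{"dx":-0.59,"dy":0.78,"dz":0,"rx":0,"ry":0,"rz":0},{"dx":0,"dy":0,"dz":0,"rx":0,"ry":0,"rz":-0.9},{"dx":0,"dy":0,"dz":0,"rx":0,"ry":0,"rz":-0.9},{"dx":0,"dy":0,"dz":0,"rx":0,"ry":0,"rz":-0.88},{"dx":0,"dy":0,"dz":0,"rx":0,"ry":0,"rz":0},{"dx":0,"dy":0,"dz":0,"rx":0,"ry":0,"rz":0}]' -1
python3 - <<'E'
from h import *
copper(env.camera("wrist"));to(450.5,310.5,92.5,-66.5)
E
```

```text
time: 50.0
tool_pos: [450.4, 295.3, 292.9]
orientation: [-180.0, -0.0, -66.6]
ft_force: [0.1, -0.3, -0.6]
opening: 85.5
gripper_force: 0.0
cop 309 [583.3 218.1] [ 2. 58.] ang 97.4
cop 348 [450.4 311.2] [ 8. 59.] ang 114.0
shift [-0.356 -0.152  5.009] turn [ 0.001 -0.008 -0.019] |mm| 200.9
```

```bash
python3 -m creep '[{"dx":-0.37,"dy":-0.155,"dz":0.8,"rx":0,"ry":0,"rz":-0.04},{"dx":0,"dy":0,"dz":0.9,"rx":0,"ry":0,"rz":0},{"dx":0,"dy":0,"dz":0.9,"rx":0,"ry":0,"rz":0},{"dx":0,"dy":0,"dz":0.9,"rx":0,"ry":0,"rz":0},{"dx":0,"dy":0,"dz":0.8,"rx":0,"ry":0,"rz":0},{"dx":0,"dy":0,"dz":0.5,"rx":0,"ry":0,"rz":0},{"dx":0,"dy":0,"dz":0.2,"rx":0,"ry":0,"rz":0},{"dx":0,"dy":0,"dz":0,"rx":0,"ry":0,"rz":0},{"dx":0,"dy":0,"dz":0,"rx":0,"ry":0,"rz":0}]' -1
python3 -m creep '[{"dx":0,"dy":0,"dz":0,"rx":0,"ry":0,"rz":0},{"dx":0,"dy":0,"dz":0,"rx":0,"ry":0,"rz":0},{"dx":0,"dy":0,"dz":0,"rx":0,"ry":0,"rz":0},{"dx":0,"dy":0,"dz":0,"rx":0,"ry":0,"rz":0},{"dx":0,"dy":0,"dz":0,"rx":0,"ry":0,"rz":0},{"dx":0,"dy":0,"dz":0,"rx":0,"ry":0,"rz":0},{"dx":0,"dy":0,"dz":0,"rx":0,"ry":0,"rz":0},{"dx":0,"dy":0,"dz":0,"rx":0,"ry":0,"rz":0}]' 1
python3 -m creep '[{"dx":0,"dy":0,"dz":-0.4,"rx":0,"ry":0,"rz":0},{"dx":0,"dy":0,"dz":-0.6,"rx":0,"ry":0,"rz":0},{"dx":0,"dy":0,"dz":-0.6,"rx":0,"ry":0,"rz":0},{"dx":0,"dy":0,"dz":-0.4,"rx":0,"ry":0,"rz":0},{"dx":0,"dy":0,"dz":0,"rx":0,"ry":0,"rz":0},{"dx":0,"dy":0,"dz":0,"rx":0,"ry":0,"rz":0}]'
python3 - <<'E'
from h import *
a=np.radians(7.45);X=np.array([np.cos(a),np.sin(a)]);m=np.array([573.3,311.0])-70*X;print(m)
to(m[0],m[1],153,-82.55)
E
```

```text
time: 50.8
tool_pos: [451.1, 311.6, 93.6]
orientation: [-179.9, -0.0, -66.3]
ft_force: [-0.5, 0.1, 0.5]
opening: 85.5
gripper_force: 0.0
time: 51.47
tool_pos: [450.2, 311.1, 93.3]
orientation: [-180.0, -0.0, -66.2]
ft_force: [-0.8, -0.1, 3.0]
opening: 7.4
gripper_force: 59.7
time: 51.97
tool_pos: [449.6, 311.0, 172.1]
orientation: [179.9, -0.0, -66.3]
ft_force: [-0.4, 0.3, -4.8]
opening: 7.4
gripper_force: 59.0
[503.89091274 301.92373394]
shift [ 0.753 -1.151  0.476] turn [ 1.000e-02 -2.000e-03  2.712e+00] |mm| 58.2
```

```bash
python3 -m creep '[{"dx":0.377,"dy":-0.575,"dz":0,"rx":0,"ry":0,"rz":0},{"dx":0.376,"dy":-0.576,"dz":0,"rx":0,"ry":0,"rz":0},{"dx":0,"dy":0,"dz":0.15,"rx":0,"ry":0,"rz":0.9},{"dx":0,"dy":0,"dz":0.15,"rx":0,"ry":0,"rz":0.9},{"dx":0,"dy":0,"dz":0.16,"rx":0,"ry":0,"rz":0.91},{"dx":0,"dy":0,"dz":0,"rx":0,"ry":0,"rz":0},{"dx":0,"dy":0,"dz":0,"rx":0,"ry":0,"rz":0},{"dx":0,"dy":0,"dz":0,"rx":0,"ry":0,"rz":0}]'
python3 - <<'E'
from h import *
to(503.9,301.9,153.2,-82.55)
E
```

```text
time: 52.63
tool_pos: [504.1, 301.8, 153.4]
orientation: [179.9, -0.1, -82.4]
ft_force: [0.7, 0.2, -2.8]
opening: 7.0
gripper_force: 59.8
shift [-0.003  0.005  0.005] turn [ 0.015 -0.02   0.028] |mm| 0.3
```

```bash
python3 -m creep '[{"dx":0,"dy":-0.25,"dz":0,"rx":0,"ry":0,"rz":0},{"dx":0,"dy":-0.25,"dz":0,"rx":0,"ry":0,"rz":0},{"dx":0,"dy":-0.25,"dz":0,"rx":0,"ry":0,"rz":0},{"dx":0,"dy":0,"dz":0,"rx":0,"ry":0,"rz":0}]'
python3 -m creep '[{"dx":0,"dy":-0.25,"dz":0.02,"rx":0,"ry":0,"rz":0},{"dx":0,"dy":-0.25,"dz":0.06,"rx":0,"ry":0,"rz":0},{"dx":0,"dy":-0.25,"dz":0.06,"rx":0,"ry":0,"rz":0},{"dx":0,"dy":-0.25,"dz":0.06,"rx":0,"ry":0,"rz":0},{"dx":0,"dy":0,"dz":0,"rx":0,"ry":0,"rz":0}]'
python3 -m creep '[{"dx":0,"dy":0,"dz":0.1,"rx":0,"ry":0,"rz":0},{"dx":0,"dy":0,"dz":0.1,"rx":0,"ry":0,"rz":0},{"dx":0,"dy":0,"dz":0.05,"rx":0,"ry":0,"rz":0},{"dx":0,"dy":0,"dz":0,"rx":0,"ry":0,"rz":0}]'
python3 -m creep '[{"dx":0,"dy":0,"dz":0.04,"rx":0,"ry":0,"rz":0},{"dx":0,"dy":0,"dz":0,"rx":0,"ry":0,"rz":0}]'
```

```text
time: 52.97
tool_pos: [536.9, 306.8, 154.7]
orientation: [-179.9, 0.0, -82.5]
ft_force: [-0.4, 0.3, -4.6]
opening: 7.2
gripper_force: 59.9
time: 53.38
tool_pos: [575.9, 311.3, 145.3]
orientation: [-180.0, -0.1, -82.6]
ft_force: [0.6, 0.6, -4.0]
opening: 7.3
gripper_force: 59.9
time: 53.72
tool_pos: [573.2, 311.1, 135.9]
orientation: [179.9, -0.1, -82.5]
ft_force: [-0.2, -0.3, -4.6]
opening: 7.1
gripper_force: 60.1
time: 53.88
tool_pos: [573.8, 311.4, 135.4]
orientation: [-180.0, -0.0, -82.5]
ft_force: [-0.7, -0.9, -2.6]
opening: 7.0
gripper_force: 60.3
```

```bash
python3 -m creep '[{"dx":0,"dy":0,"dz":0.05,"rx":0,"ry":0,"rz":0},{"dx":0,"dy":0,"dz":0,"rx":0,"ry":0,"rz":0}]'
python3 -m creep '[{"dx":0,"dy":0,"dz":0,"rx":0,"ry":0,"rz":0},{"dx":0,"dy":0,"dz":0,"rx":0,"ry":0,"rz":0},{"dx":0,"dy":0,"dz":0,"rx":0,"ry":0,"rz":0},{"dx":0,"dy":0,"dz":0,"rx":0,"ry":0,"rz":0},{"dx":0,"dy":0,"dz":0,"rx":0,"ry":0,"rz":0}]' 0.2
python3 -m creep '[{"dx":0,"dy":0,"dz":-0.4,"rx":0,"ry":0,"rz":0},{"dx":0,"dy":0,"dz":-0.9,"rx":0,"ry":0,"rz":0},{"dx":0,"dy":0,"dz":-0.9,"rx":0,"ry":0,"rz":0},{"dx":0,"dy":0,"dz":-0.9,"rx":0,"ry":0,"rz":0},{"dx":0,"dy":0,"dz":-0.9,"rx":0,"ry":0,"rz":0},{"dx":0,"dy":0.9,"dz":-0.5,"rx":0,"ry":0,"rz":0},{"dx":0,"dy":0.9,"dz":-0.5,"rx":0,"ry":0,"rz":0},{"dx":0,"dy":0.9,"dz":0,"rx":0,"ry":0,"rz":0},{"dx":0,"dy":0.9,"dz":0,"rx":0,"ry":0,"rz":0},{"dx":0,"dy":0,"dz":0,"rx":0,"ry":0,"rz":0},{"dx":0,"dy":0,"dz":0,"rx":0,"ry":0,"rz":0}]'
python3 - <<'E'
from h import *
p=env.camera("scene");cv2.imwrite("pics/s10.png",cv2.resize(p["image"],(800,600)))
wings(p)
w=cloud(p);C=cv2.cvtColor(p["image"],cv2.COLOR_BGR2HSV).astype(int)
red=((C[...,0]<8)|(C[...,0]>172))&(C[...,1]>130)
q=w[red&(w[...,2]>150)&(w[...,2]<205)];m=(q.min(0)+q.max(0))/2;print("handle",np.median(q,0),m)
H=np.array([657,-301]);d=m[:2]-H;print("lamp deg",np.degrees(np.arctan2(d[1],d[0]))%360-124)
E
```

```text
time: 54.05
tool_pos: [574.1, 311.4, 134.9]
orientation: [-179.9, -0.0, -82.5]
ft_force: [-3.3, -1.5, 3.8]
opening: 7.0
gripper_force: 61.2
time: 54.47
tool_pos: [574.1, 311.3, 132.9]
orientation: [-180.0, -0.0, -82.5]
ft_force: [0.6, -0.3, -1.1]
opening: 35.0
gripper_force: 0.0
time: 55.38
tool_pos: [429.9, 292.4, 334.2]
orientation: [-179.9, 0.1, -82.4]
ft_force: [0.3, 0.4, 0.3]
opening: 34.1
gripper_force: 0.0
142 [500.7 -84.5] 59 19 mark angle 233.8 23
117 [ 489.3 -204.3] 14 59 mark angle 331.2 26
146 [620.7 -98.5] 59 16 mark angle 4.8 22
155 [ 607.8 -217.4] 15 61 mark angle 273.8 34
handle [ 506.47454669 -396.46369967  188.7497305 ] [ 501.60204543 -395.83979719  175.37603133]
lamp deg 87.39583101774622
```

View pics/s10.png

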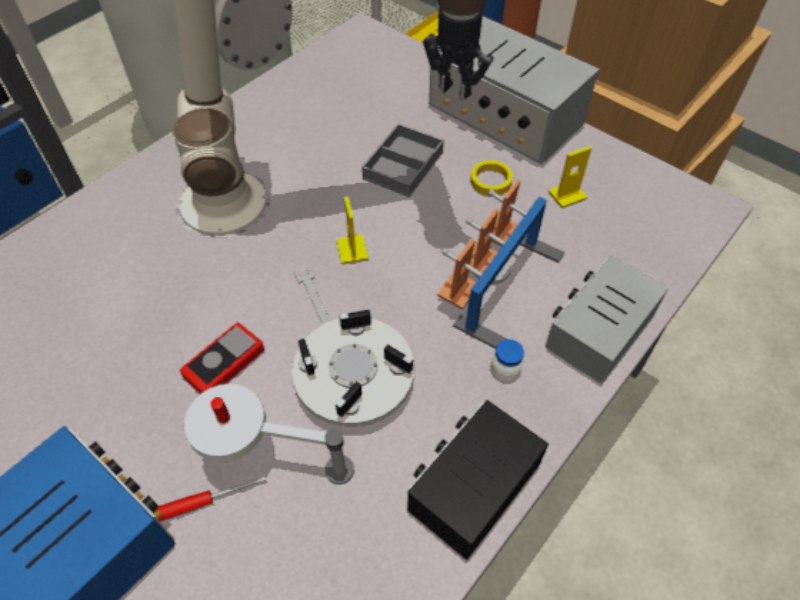

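The final scene view shows the lamp parked with its handle at (220,408), about 87° round. The wings are at their stops, the three copper brackets hang on the pegs near (460,270), (487,240) and (510,210), and the bystanders look undisturbed.

```bash
python3 -c "
from cell import env
print(env.job_done())"
```

```text
the job is handed in; nothing more can be done
None
```

I handed the job in at about 55 s: the lamp is parked at its stop, all four wing bolts are turned to their end stops (the first over-twisted to about 24 N m, then eased off), the three copper brackets hang on the pegs, and everything else was left alone.

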